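Carry a rocker rack of bucket teeth upright into its storage bay

TASK

Pick up the rocker rack by its orange handle, lift it and right its drooping cross-bar by balancing it in the air, touching only the rack's foot or handle and never the bar, before you come near the grey storage bay; keep the bar level from then on. Hold the rack centred over the bay, its foot a few centimetres above the tops of the two blue rest posts, for six seconds with the bar level, then lower it gently and squarely between the posts onto the yellow mark so that they keep the bar upright, let go and move clear. Leave the other things on the bench where they are.

Things in the scene. Friction and masses are not known exactly. Their poses are not given: they have to be found in the camera images.
- rack: Rocker rack without its bar, 0.58 kg: dark steel foot 300 x 100 x 10 mm (long along x), orange handle in the middle, red counterweight at -x (x -145 to -111 mm, up to z = 60), blue pedestal at +x. Origin: centre of the foot's underside; x runs along the foot to the pedestal, y along the level bar, z up. Starts on the mat, x away from the robot. Balances within 10 mm of the handle.
- handle (a point): Centre of the rack's orange handle block, 92 mm above the foot's underside at x = y = 0 of the rack; axes as the rack. Block 56 mm along x, 24 mm along y (grasp across y, from above), 56 mm high (z = 64 to 120 mm of the rack).
- pedestal_top (a point): Top centre of the rack's blue pedestal, x = 104, y = 0, z = 165 mm of the rack; pedestal 22 x 50 mm in plan. The bar's pivot sticks out of it towards +x, at x = 140, y = 0, z = 150 mm of the rack.
- beam: Rack's rocking cross-bar, aluminium, 36 x 390 x 24 mm (long along y), 0.30 kg (hidden factor 0.9 to 1.1), a yellow bucket tooth 98 mm high standing on it at y = +-170 mm. Origin: bar centre = pivot; z up, it turns about x, parallel to the rack's x. Starts leaning on a stop, roll about +0.35 rad. Top-heavy: upright is unstable, time constant about 0.45 s; it must be actively balanced.
- pointer_tip (a point): Tip of the bar's red pointer, 122 mm above the pivot along the bar's z. Bar dynamics, nominal: rubber bush pulls it level with the RACK, 0.074 N m/rad, damping 0.004 N m s/rad, stops +-0.35 rad to the rack. Gravity tips it, 0.112 N m per rad of lean. Inertia about pivot 0.0080 kg m2. Rolling the rack's foot about x against the lean raises the bar; acceleration along y acts with 0.0115 kg m.
- dock: Storage bay, fixed: grey floor plate 360 x 300 x 10 mm, in its centre a yellow mark 300 x 110 mm for the rack's foot, and two rest posts. Origin: centre of its underside; x is the way the rack's x must point, z up. With the foot flat on the mark the level bar's underside is 12 mm above the post tops, so the posts stop the bar at about 0.1 rad.
- bay_floor (a point): Centre of the bay's floor (top of the plate, middle of the yellow mark), 10 mm above the bay's underside; axes as the bay. The foot's underside ends here.
- post_left (a point): Top of the bay's rest post at x = 140, y = +120 mm of the bay, 126 mm above the bay floor; blue, 30 mm thick, black rubber cap 34 mm wide.
- post_right (a point): Top of the bay's other rest post, at x = 140, y = -120 mm of the bay, 126 mm above the bay floor; same shape.
- mat: Black rubber mat 340 x 170 x 6 mm on which the rack stands at the start, fixed. Origin: centre of its underside.
- bin: Bystander: blue open stock bin 150 x 100 x 50 mm between mat and bay. Origin: centre of its underside.
- red_tooth: Bystander: red bucket tooth 98 mm high, standing. Origin: centre of its underside.
- spray: Bystander: green bottle 56 mm wide, 170 mm high. Origin: centre of its underside.

How it is judged:
On the way, in this order (a step that is already met when the one before it is completed fails the run):
1. the rack is lifted and its bar is balanced within 0.15 rad of level, 0.5 s (height (world z) of rack above 0.04 m and angle between beam's own z axis and vertical below 0.15 rad), for 0.5 s.
2. the rack is held over the bay (within 60 mm sideways, foot 0 to 120 mm above the post tops) with the bar within 0.15 rad of level, 5 s (horizontal distance between rack and dock below 0.06 m and z of rack in the frame of dock between 0.136 and 0.256 m and angle between beam's own z axis and vertical below 0.15 rad and contact force between beam and anything else below 0.3 N), for 5 s.
At the end, for the whole second after the job is handed in: The rack stands flat on the bay's yellow mark (within 30 mm and 0.15 rad), released and at rest, with its bar within 0.16 rad of level between the rest posts (horizontal distance between rack and dock below 0.03 m and z of rack in the frame of dock below 0.015 m and angle between the x axis of rack and the x axis of dock, either way round below 0.15 rad and angle between rack's own z axis and vertical below 0.05 rad and angle between beam's own z axis and vertical below 0.16 rad and linear speed of rack below 0.03 m/s and angular speed of beam below 0.3 rad/s); the robot touches nothing.
It fails at once if the bar is touched by the robot (contact force between beam and the arm above 1 N or contact force between beam and the fingers above 1 N).
It fails at once if the bar leans more than 0.25 rad within 220 mm of the bay (horizontal distance between rack and dock below 0.22 m and angle between beam's own z axis and vertical above 0.25 rad).
It fails at once if the rack is tipped more than 0.6 rad (angle between rack's own z axis and vertical above 0.6 rad).
It fails at once if the rack comes down on the bay floor fast (over 0.5 m/s within 20 mm of it) (horizontal distance between rack and dock below 0.15 m and z of rack in the frame of dock below 0.03 m and linear speed of rack above 0.5 m/s).
It fails at once if a bystander is moved more than 30 mm (distance of any of bin, red_tooth, spray from where it was at the start of the episode above 0.03 m).
It also fails if it takes over 72 s, if anything falls off the work surface, if the arm or the gripper's body presses on something with over 40 N, if the wrist force passes 120 N, or if a joint passes its speed limit or range.

ROBOT

A 7-joint arm with a two-finger parallel gripper is mounted at the origin on the work surface. World frame = base frame: x ahead of the robot, y to its left, z up, the work surface at z = 0. Lengths are in m, angles in rad, forces in N, time in s.
With the tool pointing down it reaches from about 0.35 to 0.9 m from the base axis. Payload 8.1 kg.
Tool frame: the origin (TCP) lies midway between the tips of the shut fingers; the grasp point (between the pads) lies 19 mm behind it; z points along the fingers, y is the line along which they close (so a half turn about z gives the same grasp; the last joint's range is limited). The gripper opens to 92 mm and grips with 3 to 60 N. Pads are 19 mm wide; open, the fingers measure 130 mm over their backs; the gripper's body (75 mm by 190 mm) begins 47 mm behind the grasp point.
Start: joints at [-1.365, 0.434, 0.025, 1.573, -0.012, 1.134, -0.075], TCP at [0.19, 0.595, 0.227] pointing down, gripper open.
Joint ranges: [-2.62, 2.62], [-0.44, 2.09], [-1.27, 1.32], [0.08, 2.57], [-1.32, 4.46], [0.12, 2], [-2.74, 2.74]. Speed limits (rad/s): [2.22, 2.22, 3.01, 3.01, 3.14, 3.14, 3.14].

INTERFACE

Orientations are given as a rotation vector (axis times angle).
In Python, from cell import observe, cams, job gives the robot as it stands. The module is installed in compiled form; this text tells all that it offers.
- The arm moves only by the tool step_arm, never from a script. Its argument "steps" is a list of rows, each a list of 6 numbers: the shift along the world's x, y, z in mm, then the turn, a rotation vector about the world's x, y, z in rad. In form: [[dx, dy, dz, rx, ry, rz], ...]. A call has 1 to 20 rows; each row shifts and turns the commanded pose from where the row before left it; what a row does not reach is not made up. A row lasts 1/12 s, in which the tool goes at most 41.7 mm and 7.16 degrees, less where a joint would pass 70% of its speed; a pose out of reach is approached as far as the arm can. A call with a gripper value outside its range is refused whole. "gripper" is the opening, from 0 (shut) to 1 (fully open), set as the call begins (left out, the last holds). The fingers move at their own pace and stop on an object; "force" is the grip in N (left out, the last holds). Time passes only in rows, so rows that do not move let the fingers close. It gives the time, the measured TCP pose, the force, the opening and the grip force at its end, in the units of the state.
- observe(): the state, without advancing time (a new reading comes with each control period).
- cams.get_image(name): name is "side" or "top"; returns the picture (480x640x3 uint8, red, green, blue); there is no depth.
- cams.get_calibration(name): a dict with "fov_y" (degrees; the focal length in pixels is half the picture's height over the tangent of half this angle, whatever the lens; pixels are square), "cx", "cy" (the principal point, pixels), "world_to_cam" (4x4, takes a point from world to camera coordinates). Camera axes: x right, y up, looking along -z (the intrinsics and any distortion apply to the point x, -y, -z); pixel columns grow to the right and rows downward; lengths in m; the calibration is good to about 2 mm. A picture is of the moment at which its call begins. get_calibration takes no time and is no camera call.
- job.sign_off(): hands the job in; it is judged then, once.
The state is a dict: "clock": time; "joints": joint angles; "dq": joint speeds; "joint_efforts": joint torques, N m; "position": TCP position; "ee_rot": TCP orientation; "force": force on the tool from outside, world axes, zero at the start; "ft_torque": the same for the moment, N m; "width": opening from 0.0 (shut) to 1.0 (fully open); "gripper_force": force on a finger pad.
Only numpy, scipy, OpenCV 4.12 (cv2) and the standard library are available. Lean on these libraries where they do the work, as an engineer would, in place of code of your own. Each camera call takes 0.05 s, during which the arm holds its last target. There are 200 camera calls.

## Working session

There is one attempt and no reset: what is moved stays moved. The work goes in short steps, Python scripts to look and compute and a tool call to move; the robot and the scene stay as the last step left them, time stands still between calls to the robot, and variables do not carry over. Pictures are saved under pics/ and viewed, at most 10 in all, crops included, and the job is handed in when it is done.

Besides the shell and the picture viewer there is one more tool, called after ">>>" as a command line: name --pt "numbers of a row" for each row, then --argument value for the rest. step_arm: Moves the arm, as the interface text tells. Its arguments: {"type":"object","properties":{"steps":{"type":"array","items":{"type":"array","items":{"type":"number"}}},"gripper":{"type":"number"},"force":{"type":"number"}},"required":["steps"]}

```bash
mkdir -p pics
python3 - <<'E'
from cell import observe,cams
import cv2,numpy as np
s=observe();print(s)
for n in("side","top"):
    c=cams.get_calibration(n);print(n,c)
    cv2.imwrite(f"pics/{n}0.png",cams.get_image(n)[:,:,::-1])
E
```

```text
{'clock': 0.0, 'joints': array([-1.36457602,  0.43523182,  0.02498099,  1.57412518, -0.011622  ,
        1.13396366, -0.07509799]), 'dq': array([-1.40301395e-03,  9.34022388e-05,  1.73136855e-03, -6.29062501e-04,
        5.90855809e-04, -1.10948159e-03, -1.24046504e-03]), 'joint_efforts': array([ 1.15215862e-03, -6.67842507e+01,  9.85489525e-01, -3.14457893e+01,
       -6.04630122e-02,  4.29915916e-02,  1.34364213e-04]), 'position': array([0.18985508, 0.59492433, 0.22592869]), 'ee_rot': array([-4.83281808e-01, -3.10407856e+00,  2.47929121e-03]), 'force': array([ 0.7091125 , -0.70857369,  1.34902566]), 'ft_torque': array([-0.03214007,  0.02579807, -0.0578782 ]), 'gripper_force': 0.0, 'width': 1.0014189667878635}
side {'fov_y': 52.75227811325789, 'cx': 318.61676225168446, 'cy': 240.2892821969009, 'world_to_cam': array([[ 0.98274737, -0.18480453, -0.00740845, -0.59916361],
       [ 0.14864588,  0.76536095,  0.62620046, -0.19691138],
       [-0.11005454, -0.61649809,  0.7796269 , -1.0243085 ],
       [ 0.        ,  0.        ,  0.        ,  1.        ]])}
top {'fov_y': 48.105509406506, 'cx': 318.9858319825799, 'cy': 236.09962352948386, 'world_to_cam': array([[ 0.02600982, -0.99954712,  0.01513448, -0.0093778 ],
       [ 0.98246964,  0.02835528,  0.18425361, -0.64376052],
       [-0.18459931,  0.01007677,  0.98276221, -1.21775945],
       [ 0.        ,  0.        ,  0.        ,  1.        ]])}
```

View pics/top0.png

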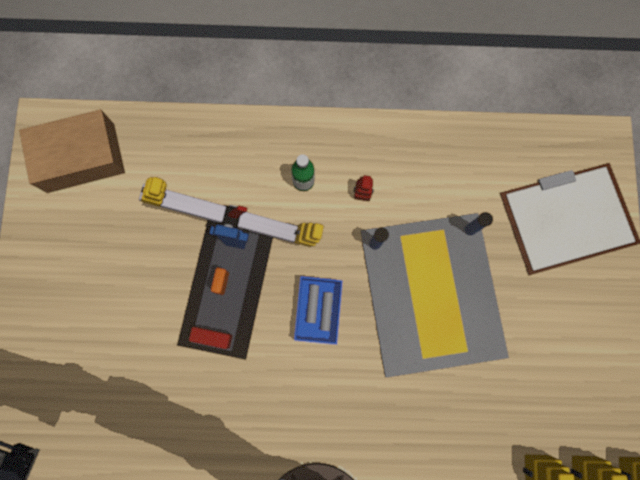

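View pics/side0.png

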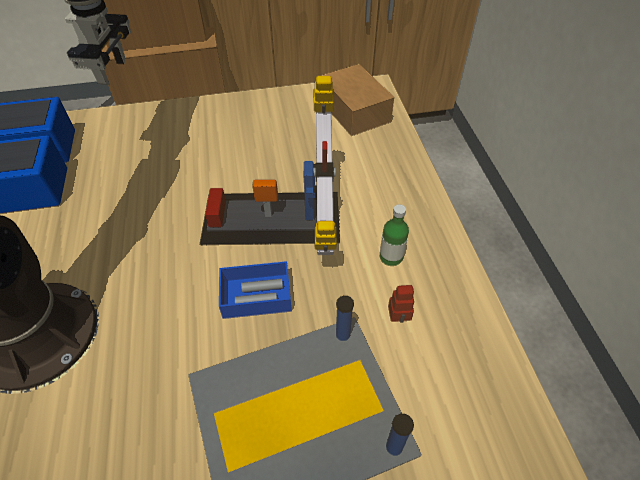

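Top view: the orange handle is at about (218,280), the red weight at (209,338), the blue pedestal at (228,233), the teeth at (154,190) and (311,234), the yellow mark at (434,295) and the post caps at (379,238) and (482,223). The side view shows the same objects, with the handle at (265,190). Next I'll measure these points with colour masks.

```bash
cat > h.py <<'E'
import numpy as np,cv2
from cell import observe,cams,job
C={n:cams.get_calibration(n) for n in("side","top")}
F={n:240/np.tan(np.radians(C[n]["fov_y"])/2) for n in C}
def ray(n,p):
    c=C[n];W=c["world_to_cam"];R=W[:3,:3]
    d=R.T@np.array([(p[0]-c["cx"])/F[n],-(p[1]-c["cy"])/F[n],-1]);return -R.T@W[:3,3],d/np.linalg.norm(d)
def proj(n,P):
    c=C[n];W=c["world_to_cam"];q=np.asarray(P)@W[:3,:3].T+W[:3,3]
    return np.stack([c["cx"]-F[n]*q[...,0]/q[...,2],c["cy"]+F[n]*q[...,1]/q[...,2]],-1)
def plane(n,p,z):
    o,d=ray(n,p);return o+d*(z-o[2])/d[2]
def tri(ps,pt):
    A=np.zeros((3,3));b=np.zeros(3);L=[ray("side",ps),ray("top",pt)]
    for o,d in L:
        M=np.eye(3)-np.outer(d,d);A+=M;b+=M@o
    X=np.linalg.solve(A,b);return X,max(np.linalg.norm((np.eye(3)-np.outer(d,d))@(X-o)) for o,d in L)
HUE={"orange":((6,150,90),(15,255,255)),"yellow":((20,120,60),(32,255,255)),"blue":((100,110,30),(125,255,255)),
 "red":((0,150,50),(4,255,255)),"dark":((0,0,0),(180,130,60))}
def blobs(img,col,amin=25):
    h=cv2.cvtColor(img,cv2.COLOR_RGB2HSV);m=cv2.inRange(h,*map(np.array,HUE[col]))
    n,l,s,c=cv2.connectedComponentsWithStats(m)
    return [(c[i].round(1).tolist(),s[i].tolist()) for i in range(1,n) if s[i][4]>=amin],m,l
E
python3 - <<'E'
from h import *
for n in("side","top"):
    im=cv2.cvtColor(cv2.imread(f"pics/{n}0.png"),4)
    for k in HUE:
        if k!="dark":print(n,k,[(c,s) for c,s in blobs(im,k)[0]])
E
```

```text
side orange [([264.6, 190.0], [253, 180, 25, 22, 489]), ([403.3, 296.6], [394, 292, 18, 9, 105]), ([401.9, 310.6], [391, 301, 22, 20, 260])]
side yellow [([323.3, 93.7], [313, 75, 21, 38, 657]), ([325.3, 235.0], [314, 221, 23, 29, 599]), ([295.2, 414.5], [214, 360, 170, 113, 9523])]
side blue [([38.2, 161.0], [0, 97, 75, 116, 5197]), ([308.0, 187.7], [304, 161, 10, 59, 315]), ([253.3, 289.3], [219, 261, 73, 57, 2730])]
side red [([324.4, 144.8], [323, 141, 4, 9, 32]), ([213.6, 201.8], [205, 188, 18, 29, 305])]
top orange [([219.2, 280.6], [211, 267, 18, 27, 337])]
top yellow [([153.8, 190.9], [141, 177, 26, 30, 553]), ([309.3, 233.6], [295, 222, 29, 25, 527]), ([433.3, 293.9], [401, 230, 67, 128, 5557]), ([580.6, 467.9], [524, 454, 116, 26, 2248])]
top blue [([229.2, 233.2], [210, 225, 38, 23, 393]), ([317.3, 310.9], [295, 277, 47, 67, 1850])]
top red [([364.7, 186.9], [355, 176, 17, 24, 232]), ([239.3, 210.3], [232, 206, 14, 12, 60]), ([209.6, 337.5], [189, 327, 42, 22, 558])]
```

Run:
```python
from h import *
s=cv2.imread("pics/side0.png")[60:350,180:440];t=cv2.imread("pics/top0.png")[170:370,130:350]
o=np.zeros((580,800,3),np.uint8)
a=cv2.resize(s,None,fx=1.5,fy=1.5);b=cv2.resize(t,None,fx=1.8,fy=1.8)
o[:a.shape[0],:a.shape[1]]=a;o[:b.shape[0],400:400+b.shape[1]]=b
cv2.imwrite("pics/crop0.png",o)
```

```text
(no output)
```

View pics/crop0.png

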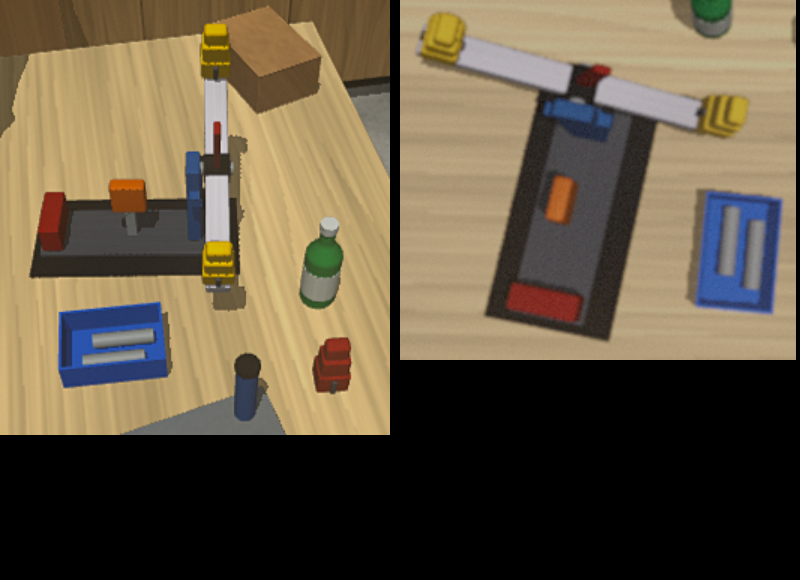

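The crop confirms the +y end of the bar is up, with the teeth and handle cleanly visible in both views.

Run:
```python
from h import *
r=lambda x:np.round(np.asarray(x)*1000).astype(int).tolist()
P={}
for k,a,b in [("handle",(264.6,190),(219.2,280.6)),("ped",(308,187.7),(229.2,233.2)),("wt",(213.6,201.8),(209.6,337.5)),
 ("toothL",(323.3,93.7),(153.8,190.9)),("toothR",(325.3,235),(309.3,233.6)),("mark",(295.2,414.5),(433.3,293.9)),
 ("postL",(345,302),(379,237)),("postR",(401,421),(483,222))]:
    X,e=tri(a,b);P[k]=X;print(k,r(X),"err",round(e*1000,1))
im=cv2.cvtColor(cv2.imread("pics/top0.png"),4)
def rect(n,im,col,z,i):
    bl,m,l=blobs(im,col); c,s=bl[i]; lab=l[int(c[1]),int(c[0])]
    ys,xs=np.where(l==lab);q=np.array([plane(n,(x,y),z)[:2] for x,y in zip(xs,ys)])*1000
    return cv2.minAreaRect(q.astype(np.float32))
print("mark rect",rect("top",im,"yellow",.01,2))
print("handle rect",rect("top",im,"orange",.126,0))
print("weight rect",rect("top",im,"red",.066,2))
print("ped rect",rect("top",im,"blue",.171,0))
ims=cv2.cvtColor(cv2.imread("pics/side0.png"),4)
print("mark side",rect("side",ims,"yellow",.01,2))
d=P["toothL"]-P["toothR"];print("bar lean",np.arctan2(d[2],np.hypot(*d[:2])),"len",np.linalg.norm(d),"yaw",np.arctan2(-d[0],d[1]))
for n,i in(("top",im),("side",ims)):
    bl=blobs(i,"dark",40)[0];print(n,[b for b in bl if (b[0][1]>200 and b[0][0]>300)])
```

```text
handle [526, 231, 98] err 2.1
ped [631, 214, 105] err 5.6
wt [399, 252, 62] err 1.3
toothL [688, 345, 265] err 0.3
toothR [632, 31, 145] err 1.1
mark [516, -274, 8] err 2.5
postL [635, -126, 130] err 2.7
postR [675, -360, 134] err 1.8
mark rect ((522.37060546875, -273.09332275390625), (299.891357421875, 109.87571716308594), 10.182313919067383)
handle rect ((525.5523071289062, 226.7191162109375), (30.768770217895508, 56.33192443847656), 79.23799133300781)
weight rect ((401.12359619140625, 251.02920532226562), (93.20039367675781, 33.7081298828125), 80.06645965576172)
ped rect ((623.7418212890625, 205.3971405029297), (82.76091766357422, 33.27485275268555), 69.27119445800781)
mark side ((519.9434204101562, -271.42559814453125), (299.98089599609375, 110.80553436279297), 10.143726348876953)
bar lean 0.35996554116395013 len 0.340801251247794 yaw -0.1766207953701304
top [([478.1, 223.0], [463, 213, 29, 21, 293]), ([378.4, 236.8], [369, 228, 19, 20, 212]), ([302.5, 473.7], [279, 463, 48, 17, 417]), ([527.6, 471.9], [523, 468, 10, 9, 51]), ([576.2, 473.2], [571, 469, 11, 10, 46])]
side [([551.9, 276.5], [409, 102, 231, 338, 5085]), ([314.8, 201.9], [313, 183, 4, 39, 100]), ([336.1, 214.4], [333, 192, 7, 51, 189]), ([344.8, 304.0], [337, 296, 17, 17, 236]), ([401.5, 425.3], [386, 413, 28, 34, 404])]
```

>>> step_arm --pt "0 0 0 0 0 0" --gripper 1 --force 60

```text
clock: 0.18
position: [0.1899, 0.5951, 0.2262]
ee_rot: [-0.483, -3.104, 0.002]
force: [0.3, 0.2, -0.5]
width: 1.002
gripper_force: 0.0
```

```bash
python3 -c "
from cell import observe;print(observe()['clock'])"
```

```text
0.1833
```

>>> step_arm --pt "10 -11 0 0 0 0.004" --pt "21 -23 -2 0 0 0.008" --pt "21 -23 -2 0 0 0.008" --pt "21 -23 -2 0 0 0.008" --pt "21 -23 -2 0 0 0.008" --pt "21 -23 -2 0 0 0.008" --pt "21 -23 -2 0 0 0.008" --pt "21 -23 -2 0 0 0.008" --pt "21 -23 -2 0 0 0.008" --pt "21 -23 -2 0 0 0.008" --pt "21 -23 -2 0 0 0.008" --pt "21 -23 -2 0 0 0.008" --pt "21 -23 -2 0 0 0.008" --pt "21 -23 -2 0 0 0.008" --pt "21 -23 -2 0 0 0.008" --pt "21 -22 -2 0 0 0.008" --pt "11 -10 0 0 0 0"

```text
clock: 1.6
position: [0.5283, 0.2249, 0.1965]
ee_rot: [0.297, 3.127, -0.003]
force: [0.4, -0.1, -0.4]
width: 1.002
gripper_force: 0.0
```

>>> step_arm --pt "0 0 0 0 0 0" --pt "0 0 0 0 0 0" --pt "0 0 0 0 0 0"

```text
clock: 1.85
position: [0.5252, 0.2307, 0.1966]
ee_rot: [-0.289, -3.128, -0.0]
force: [0.1, -0.2, -0.1]
width: 0.999
gripper_force: 0.0
```

Run:
```python
from h import *
s=observe();print(s["position"],s["ee_rot"],s["force"],s["ft_torque"],s["joints"].round(2))
for n in("side","top"): cv2.imwrite(f"pics/{n}1.png",cams.get_image(n)[:,:,::-1])
a=np.hstack([cv2.imread("pics/side1.png")[40:340,100:440],cv2.imread("pics/top1.png")[120:420,60:400]])
cv2.imwrite("pics/c1.png",a)
```

```text
[0.5252105  0.23071378 0.19664193] [-2.89138252e-01 -3.12751737e+00 -4.83612838e-04] [ 0.09323373 -0.16131563 -0.07980437] [ 0.02881282 -0.05443406  0.00755749] [-0.62  0.38  0.15  1.75 -0.07  1.02  0.94]
```

View pics/c1.png

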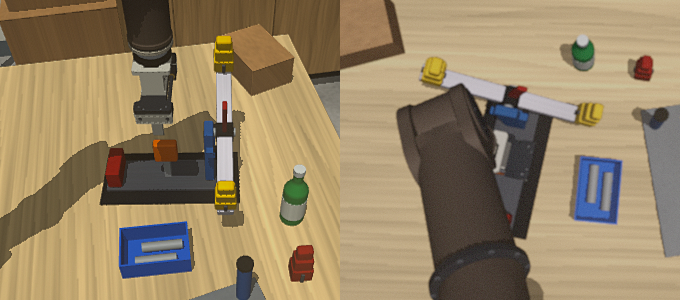

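The left crop shows the gripper above and behind the handle, with fingers straddling it in y. The right crop shows the forearm clear of the bar, so I'll descend and grip.

>>> step_arm --pt "0 -1 -12 0 0 0" --pt "0 0 -12 0 0 0" --pt "0 0 -12 0 0 0" --pt "0 0 -12 0 0 0" --pt "0 0 -12 0 0 0" --pt "0 0 -12 0 0 0" --pt "0 0 -12 0 0 0" --pt "0 0 -12 0 0 0" --pt "0 0 -10 0 0 0" --pt "0 0 -8 0 0 0" --pt "0 0 0 0 0 0" --pt "0 0 0 0 0 0"

```text
clock: 2.95
position: [0.5257, 0.2297, 0.0826]
ee_rot: [-0.289, -3.128, 0.0]
force: [0.5, 0.2, -0.4]
width: 1.004
gripper_force: 0.0
```

>>> step_arm --pt "0 0 0 0 0 0" --pt "0 0 0 0 0 0" --pt "0 0 0 0 0 0" --pt "0 0 0 0 0 0" --pt "0 0 0 0 0 0" --pt "0 0 0 0 0 0" --pt "0 0 0 0 0 0" --pt "0 0 0 0 0 0" --pt "0 0 0 0 0 0" --pt "0 0 0 0 0 0" --gripper 0 --force 60

```text
clock: 3.78
position: [0.526, 0.2294, 0.0827]
ee_rot: [-0.29, -3.128, -0.0]
force: [-0.5, 0.1, -0.6]
width: 0.325
gripper_force: 0.0
```

```bash
cat > lean.py <<'E'
from h import *
from scipy.optimize import least_squares
from scipy.spatial.transform import Rotation as Ro
OFF=np.array([0.140,0,0.077+0.0])  # pivot from TCP in rack axes at grasp (TCP 73..76 mm above foot underside)
def pose(s):
    R=Ro.from_rotvec(s["ee_rot"]).as_matrix()
    y=R[:,1]*np.sign(R[1,1]);z=-R[:,2];x=np.cross(y,z);B=np.stack([x,y,z],1)
    return s["position"],B,np.arctan2(x[1],x[0]),np.arcsin(y[2])   # pos, axes, yaw, rack roll
TH=0.063   # effective height of yellow-blob centre above pivot
def teeth(p0,yaw,phi,th=TH):
    X=np.array([np.cos(yaw),np.sin(yaw),0]);Y0=np.array([-X[1],X[0],0]);Z0=np.array([0,0,1])
    Y=Y0*np.cos(phi)+Z0*np.sin(phi);Z=Z0*np.cos(phi)-Y0*np.sin(phi)
    return np.array([p0+Y*.17+Z*th,p0-Y*.17+Z*th])
def see(n,img,guess):
    bl,_,_=blobs(img,"yellow",60);c=np.array([b[0] for b in bl if b[1][4]<3000])
    out=[]
    for g in guess:
        d=np.linalg.norm(c-g,axis=1);i=d.argmin();out.append(c[i] if d[i]<70 else [np.nan]*2)
    return np.array(out)
def lean(n,img,s,phi0=0.,off=OFF):
    p,B,yaw,roll=pose(s);p0=p+B@off
    px=see(n,img,proj(n,teeth(p0,yaw,phi0)))
    f=lambda v:np.r_[((proj(n,teeth(p0+v[1:],yaw,v[0]))-px)/.3).ravel(),v[1:]/.006]
    if np.isnan(px).any():return np.nan,px,[0]*3
    r=least_squares(f,[phi0,0,0,0]);return r.x[0],px,(r.x[1:]*1000).round(1)
E
python3 - <<'E'
from lean import *
s=observe();print(s["clock"],s["position"],pose(s)[2:],s["force"],s["ft_torque"],s["gripper_force"],s["width"])
p,B,yaw,roll=pose(s)
I={n:cams.get_image(n) for n in("side","top")}
for n in I:
    cv2.imwrite(f"pics/{n}2.png",I[n][:,:,::-1]);a,px,v=lean(n,I[n],s,.35);print(n,a,px.tolist(),v)
    I[n]=see(n,I[n],proj(n,teeth(p+B@OFF,yaw,.35)))
for k in(0,1):print(tri(I["side"][k],I["top"][k]))
L,R=[tri(I["side"][k],I["top"][k])[0] for k in(0,1)]
d=L-R;print("lean",np.arctan2(d[2],np.hypot(*d[:2])),"mid rel. to pivot guess",((L+R)/2-(p+B@OFF))@B*1000,"len",np.linalg.norm(d))
E
```

```text
3.7833 [0.52596201 0.22944182 0.08271307] (np.float64(-0.18488575039885324), np.float64(1.326630937036123e-05)) [-0.48601884  0.14940623 -0.58165948] [ 0.02193189  0.02448306 -0.03981519] 0.0 0.32528708907943626
side 0.3423042228183578 [[323.4, 93.7], [325.4, 235.0]] [-2.2 -4.4 -5.2]
top 0.33254873683094016 [[154.3, 190.8], [309.8, 233.9]] [  0.3   3.6 -12.8]
(array([0.68772799, 0.34347099, 0.26581668]), np.float64(0.0003564082387801366))
(array([0.63124461, 0.02959578, 0.14617283]), np.float64(0.0006790842175858673))
lean 0.3589080962398402 mid rel. to pivot guess [ -0.86625604 -17.62918491  46.28527267] len 0.3406210123375295
```

>>> step_arm --pt "0 0 0 0 0 0" --pt "0 0 0 0 0 0" --pt "0 0 0 0 0 0" --pt "0 0 0 0 0 0" --pt "0 0 0 0 0 0" --pt "0 0 0 0 0 0"

```text
clock: 4.38
position: [0.526, 0.2297, 0.0828]
ee_rot: [0.29, 3.128, 0.0]
force: [0.1, 4.0, -0.9]
width: 0.258
gripper_force: 60.0
```

```bash
sed -i 's/^OFF=.*/OFF=np.array([0.140,0,0.0735])/; s/^TH=.*/TH=0.052/' lean.py
cat > bal.py <<'E'
from lean import *
import json,os
from scipy.optimize import lsq_linear
I,KG,KB,CD,MH=.008,.112,.074,.004,.0115;H=1/12;SUB=20;DT=H/SUB
FM=float(open("fm").read()) if os.path.exists("fm") else 1.0
def sim(x,th,ay):
    """x=[phi,dphi,d]; th at DT samples (n+1), ay (n); returns trajectory"""
    out=[np.array(x,float)]
    for k in range(len(ay)):
        p,v,d=out[-1];a=(FM*KG*p-KB*(p-th[k])-CD*(v-(th[k+1]-th[k])/DT))/(FM*I)+MH/I*ay[k]+d
        v2=v+a*DT;out.append(np.array([p+v2*DT,v2,d]))
    return np.array(out)
def lin(n): # transition for n substeps
    z=np.zeros(n+1);return np.stack([sim(e,z,z[:-1])[-1] for e in np.eye(3)],1)
def estimate(npic=3):
    M=json.load(open("st.json")) if os.path.exists("st.json") else dict(x=[0,0,0],P=[[.05,0,0],[0,.3,0],[0,0,.09]])
    x,P=np.array(M["x"]),np.array(M["P"]);xp=x.copy();ph=[]
    hold=12  # .05 s in DT
    for k in range(npic):
        s=observe();img=cams.get_image("side");a,px,v=lean("side",img,s,x[0]);th=pose(s)[3];ph.append(a)
        if not np.isnan(a):
            K=P[:,0]/(P[0,0]+.002**2);x=x+K*(a-x[0]);P=P-np.outer(K,P[0])
        x=sim(x,np.full(hold+1,th),np.zeros(hold))[-1];A=lin(hold);P=A@P@A.T+np.diag([0,.01**2,.01**2])
    cv2.imwrite("pics/last.png",img[:,:,::-1])
    s=observe();p,B,yaw,th=pose(s)
    print("t",s["clock"],"TCP",(p*1000).round(1),"yaw %.3f th %.3f pitch %.3f"%(yaw,th,np.arcsin(B[2,0])),"F",s["force"].round(1))
    print("pred",xp.round(3),"meas",np.round(ph,4),"->",x.round(3),"sd",np.sqrt(np.diag(P)).round(3),"fit",v)
    return s,x,P
def plan(s,x,P,N=8,move=(0,0,0),dyaw=0.,thend=None,hold=.15,wth=.1):
    p,B,yaw,th0=pose(s);nh=round(hold/DT)
    m=np.r_[np.zeros(1),np.arange(1,N+1)/N];mj=10*m**3-15*m**4+6*m**5
    fine=np.interp(np.arange(N*SUB+1)/SUB,np.arange(N+1),mj)
    # smooth accel of the profile (min-jerk, analytic)
    tt=(np.arange(N*SUB)+.5)/(N*SUB);acc=(60*tt-180*tt**2+120*tt**3)/(N*H)**2
    Yh=np.array([-np.sin(yaw),np.cos(yaw),0]);D=np.array(move)/1000
    ayc=acc*(D@Yh);cyc=N*SUB+nh;NC=4;T=NC*cyc
    ay=np.zeros(T);ay[:N*SUB]=ayc
    U=[]
    for c in range(NC):
        for k in range(N):
            u=np.zeros(T+1);a=c*cyc+k*SUB;u[a:a+SUB+1]=np.linspace(0,1,SUB+1);u[a+SUB:]=1;U.append(u)
    U=np.array(U);f0=sim(x,np.full(T+1,th0),ay)[::10]
    G=np.stack([sim([0,0,0],u,np.zeros(T))[::10] for u in U],-1)
    w=np.ones(len(f0));w[-12:]=6;nu=len(U);thE=U[:,::10].T
    A=np.vstack([w[:,None]*G[:,0],.15*w[:,None]*G[:,1],2.*np.eye(nu)*1.0,wth*thE])
    b=np.r_[-w*f0[:,0],-.15*w*f0[:,1],np.zeros(nu),-wth*th0*np.ones(len(thE))]
    if thend is not None:
        A=np.vstack([A,100*thE[(N*SUB)//10][None]]);b=np.r_[b,100*(thend-th0)]
    u=lsq_linear(A,b,(-.06,.06)).x
    u=u.round(3);n=N*SUB
    th=th0+(u[:,None]*U).sum(0);tr=sim(x,th[:n+1],ay[:n]);xe=tr[-1]
    A3=lin(n);Pe=A3@P@A3.T+np.diag([.004**2,.03**2,.02**2])
    json.dump(dict(x=xe.tolist(),P=Pe.tolist()),open("st.json","w"))
    pp=p+B@OFF;prev=(p,B);rows=[]
    for k in range(1,N+1):
        Bk=Ro.from_euler("ZYX",[yaw+dyaw*mj[k],0,th0+u[:k].sum()]).as_matrix()
        pk=pp+D*mj[k]-Bk@OFF
        rv=Ro.from_matrix(Bk@prev[1].T).as_rotvec();rows.append(np.r_[((pk-prev[0])*1000).round(1),rv.round(3)]+0.);prev=(pk,Bk)
    print("end",xe.round(3),"th",round(th[n],3),"max|phi|",abs(tr[:,0]).max().round(3))
    print("["+", ".join("["+", ".join("%g"%v for v in r)+"]" for r in rows)+"]")
def relp(s,bay=(.520,-.271,.177)):
    p,B,yaw,_=pose(s);print("bay err mm",((np.array(bay[:2])-p[:2])*1000).round(1),"yaw",round(bay[2]-yaw,3),"foot z",round(1000*(p-B@np.array([0,0,.0765]))[2]))
E
python3 - <<'E'
from lean import *
s=observe();print(s["clock"],s["position"],s["force"],s["gripper_force"],s["width"])
print("spray,redtooth",plane("top",(302,165),.15),plane("top",(302,185),.05),plane("top",(364.7,187),.06),"bin",plane("top",(317,311),.05))
for dz in(.08,.12): print(dz,proj("side",teeth(s["position"]+pose(s)[1]@OFF+[0,0,dz],-.185,.0)))
E
```

```text
4.3833 [0.52597934 0.22968602 0.08279474] [ 0.05772935  4.0176431  -0.93079588] 59.985650181770325 0.2583943848569229
spray,redtooth [0.78920883 0.05183961 0.15      ] [0.77109842 0.05285408 0.05      ] [ 0.76782308 -0.09919415  0.06      ] bin [0.46771843 0.00818228 0.05      ]
0.08 [[324.31189058  77.8014994 ]
 [325.83353294 182.86122072]]
0.12 [[324.34372835  61.78964824]
 [325.92838168 166.69497933]]
```

>>> step_arm --pt "0 0 1 0 0 0" --pt "0 0 3 0 0 0" --pt "0 0 6 0 0 0" --pt "0 0 10 0 0 0" --pt "0 0 14 0 0 0" --pt "0 0 16 0 0 0" --pt "0 0 16 0 0 0" --pt "0 0 14 0 0 0" --pt "0 0 10 0 0 0" --pt "0 0 6 0 0 0" --pt "0 0 3 0 0 0" --pt "0 0 1 0 0 0" --pt "0 0 0 0 0 0" --pt "0 0 0 0 0 0"

```text
clock: 5.55
position: [0.5255, 0.2292, 0.182]
ee_rot: [-0.29, -3.127, 0.001]
force: [0.2, -0.4, -8.4]
width: 0.256
gripper_force: 60.0
```

Run:
```python
from bal import *
s=observe();p,B,yaw,th=pose(s);print(s["clock"],p,yaw,th,s["force"],s["ft_torque"])
I={n:cams.get_image(n) for n in("side","top")}
for n in I: print(n,lean(n,I[n],s,.35)); cv2.imwrite(f"pics/{n}3.png",I[n][:,:,::-1])
q={n:see(n,I[n],proj(n,teeth(p+B@OFF,yaw,.35))) for n in I}
L,R=[tri(q["side"][k],q["top"][k])[0] for k in(0,1)];d=L-R
print("lean",np.arctan2(d[2],np.hypot(*d[:2])),"mid",((L+R)/2-(p+B@OFF))@B*1000)
print(blobs(I["side"],"orange")[0][:1],blobs(I["side"],"red")[0])
cv2.imwrite("pics/c3.png",cv2.resize(I["side"][20:320,100:440,::-1],None,fx=1.7,fy=1.7))
```

```text
5.55 [0.5255069  0.22920774 0.18198728] -0.18488240023881441 -0.0008851898478171909 [ 0.16158301 -0.39844402 -8.37963404] [0.01932306 0.13508191 0.00070001]
side (np.float64(0.36395158842270375), array([[323.4,  54. ],
       [324.7, 202.7]]), array([-1.8,  0.3,  0.1]))
top (np.float64(0.3367000241152125), array([[140.1, 176.6],
       [310.6, 225.3]]), array([-0.1, -1.2, -1.8]))
lean 0.3589442088628756 mid [ -1.2618706  -19.74189193  49.99661945]
[([261.3, 170.5], [250, 170, 24, 2, 47])] [([324.5, 105.0], [323, 101, 4, 9, 36]), ([204.1, 180.4], [196, 174, 17, 18, 162])]
```

View pics/c3.png

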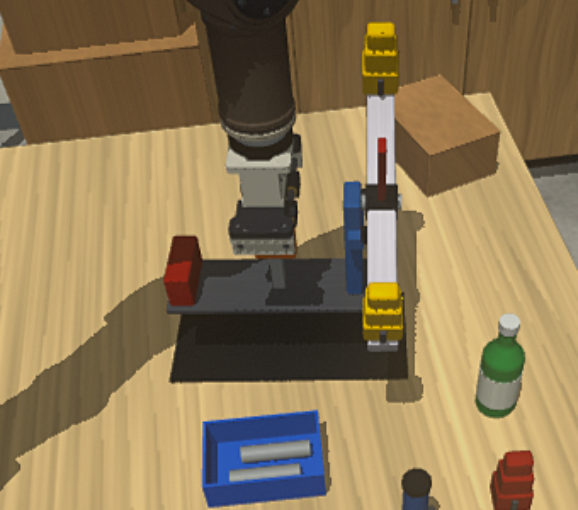

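The rack hangs level in the gripper, with the bar on its stop at about 0.36 rad. Next I'll work out the roll that raises it.

```bash
cat > raise.py <<'E'
import bal
from bal import *
from scipy.optimize import minimize
N=12;ST=.358
def run(u,fm):
    th=np.interp(np.arange(N*SUB+1)/SUB,np.arange(N+1),np.r_[0,np.cumsum(u)]);p,v=ST,0.;tr=[p]
    for k in range(N*SUB):
        w=(th[k+1]-th[k])/DT
        v+=((fm*KG*p-KB*(p-th[k])-CD*(v-w))/(fm*I))*DT;p+=v*DT
        if p>th[k+1]+ST:p=th[k+1]+ST;v=min(v,w)
        tr.append(p)
    return np.array(tr),v,th
def cost(u):
    c=8*np.sum(np.square(u))+5*np.sum(np.diff(np.r_[0,u])**2)+50*np.sum(np.maximum(abs(u)-.07,0))
    for fm in(.9,1,1.1):
        tr,v,th=run(u,fm);c+=30*(tr[-1]+v/2.18)**2+10*tr[-1]**2+3*v**2+2*np.mean(tr**2)
    return c+2*np.sum(u)**2
best=min((minimize(cost,u0,method="Powell",options=dict(maxiter=8)) for u0 in(np.r_[-.05*np.ones(5),np.zeros(4),.03*np.ones(3)],)),key=lambda r:r.fun)
u=best.x.round(3);print(u,u.sum())
for fm in(.9,1,1.1):
    tr,v,th=run(u,fm);print(fm,tr[::SUB].round(3),round(v,3))
s=observe();p,B,yaw,th0=pose(s);pp=p+B@OFF;prev=(p,B);rows=[]
for k in range(1,N+1):
    Bk=Ro.from_euler("ZYX",[yaw,0,th0+u[:k].sum()]).as_matrix();pk=pp-Bk@OFF
    rows.append(np.r_[((pk-prev[0])*1000).round(1),Ro.from_matrix(Bk@prev[1].T).as_rotvec().round(3)]+0.);prev=(pk,Bk)
print(np.array(rows).tolist())
tr,v,th=run(u,1.);json.dump(dict(x=[tr[-1],v,0],P=np.diag([.06**2,.25**2,.3**2]).tolist()),open("st.json","w"))
E
time python3 raise.py
```

```text
[-0.033  0.066 -0.05  -0.05  -0.054  0.07   0.027  0.02   0.032  0.032
  0.05   0.039] 0.149
0.9 [ 0.358  0.325  0.298  0.281  0.269  0.237  0.185  0.138  0.095  0.059
  0.028  0.006 -0.005] -0.066
1 [0.358 0.325 0.299 0.285 0.278 0.237 0.186 0.142 0.103 0.07  0.044 0.026
 0.019] -0.028
1.1 [0.358 0.325 0.3   0.288 0.285 0.237 0.187 0.144 0.108 0.078 0.055 0.041
 0.036] 0.005
[[-0.4, -2.4, -0.1, -0.033, 0.005, 0.0], [0.9, 4.8, 0.0, 0.065, -0.012, 0.0], [-0.7, -3.6, 0.0, -0.049, 0.009, 0.0], [-0.7, -3.6, 0.2, -0.049, 0.009, 0.0], [-0.7, -3.9, 0.4, -0.053, 0.01, 0.0], [0.9, 5.0, -0.4, 0.069, -0.013, 0.0], [0.4, 1.9, -0.1, 0.027, -0.005, 0.0], [0.3, 1.4, 0.0, 0.02, -0.004, 0.0], [0.4, 2.3, 0.0, 0.031, -0.006, 0.0], [0.4, 2.3, 0.1, 0.031, -0.006, 0.0], [0.7, 3.6, 0.3, 0.049, -0.009, 0.0], [0.5, 2.8, 0.4, 0.038, -0.007, 0.0]]
real	0m4.870s
user	0m5.287s
sys	0m0.219s
```

```bash
sed -i 's/5\*np.sum(np.diff(np.r_\[0,u\])\*\*2)/60*np.sum(np.diff(np.r_[0,u],2)**2)+30*np.sum(np.diff(np.r_[0,u])**2)/; s/u0 in(.*,)),key/u0 in(np.array([-.02,-.035,-.045,-.045,-.03,0,.02,.03,.03,.025,.02,.02]),)),key/; s/maxiter=8/maxiter=25/' raise.py; python3 raise.py
```

```text
[-0.004 -0.023 -0.046 -0.049 -0.007  0.037  0.059  0.061  0.052  0.038
  0.023  0.01 ] 0.151
0.9 [ 0.358  0.354  0.331  0.285  0.236  0.186  0.135  0.085  0.041  0.004
 -0.024 -0.042 -0.049] -0.032
1 [ 0.358  0.354  0.331  0.285  0.236  0.188  0.14   0.096  0.056  0.025
  0.002 -0.012 -0.015] 0.009
1.1 [0.358 0.354 0.331 0.285 0.236 0.189 0.144 0.103 0.067 0.04  0.021 0.011
 0.011] 0.05
[[0.0, -0.3, -0.1, -0.004, 0.0, 0.0], [-0.3, -1.7, 0.0, -0.023, 0.004, 0.0], [-0.6, -3.3, 0.2, -0.045, 0.008, 0.0], [-0.7, -3.5, 0.4, -0.048, 0.009, 0.0], [-0.1, -0.5, 0.1, -0.007, 0.001, 0.0], [0.5, 2.7, -0.3, 0.036, -0.007, 0.0], [0.8, 4.3, -0.3, 0.058, -0.011, 0.0], [0.8, 4.4, 0.0, 0.06, -0.011, 0.0], [0.7, 3.8, 0.2, 0.051, -0.01, 0.0], [0.5, 2.7, 0.3, 0.037, -0.007, 0.0], [0.3, 1.6, 0.2, 0.023, -0.004, 0.0], [0.1, 0.7, 0.1, 0.01, -0.002, 0.0]]
```

>>> step_arm --pt "0 -0.3 0 -0.004 0 0" --pt "-0.3 -1.7 0 -0.023 0.004 0" --pt "-0.6 -3.3 0.2 -0.045 0.008 0" --pt "-0.7 -3.5 0.4 -0.048 0.009 0" --pt "-0.1 -0.5 0.1 -0.007 0.001 0" --pt "0.5 2.7 -0.3 0.036 -0.007 0" --pt "0.8 4.3 -0.3 0.058 -0.011 0" --pt "0.8 4.4 0 0.06 -0.011 0" --pt "0.7 3.8 0.2 0.051 -0.01 0" --pt "0.5 2.7 0.3 0.037 -0.007 0"

```text
clock: 6.48
position: [0.5277, 0.2374, 0.1834]
ee_rot: [0.29, 3.108, 0.186]
force: [-0.6, -0.5, -8.8]
width: 0.257
gripper_force: 60.0
```

Run:
```python
from bal import *
json.dump(dict(x=[0.02,-.2,0],P=np.diag([.1**2,.4**2,.3**2]).tolist()),open("st.json","w"))
s,x,P=estimate();plan(s,x,P,N=6)
```

```text
t 6.6333 TCP [527.6 236.9 183.3] yaw -0.187 th 0.116 pitch 0.002 F [-0.2  0.3 -8.6]
pred [ 0.02 -0.2   0.  ] meas [-0.0182 -0.0342 -0.0408] -> [-0.049 -0.122  0.059] sd [0.003 0.042 0.297] fit [-1.4  2.6  3.3]
end [-0.03   0.082  0.059] th 0.003 max|phi| 0.057
[[-0.1, 0.4, 0.4, 0.005, 0.001, 0], [-0.2, -1, -0.1, -0.014, 0.003, 0], [-0.3, -1.7, -0.2, -0.024, 0.004, 0], [-0.4, -2, -0.1, -0.028, 0.005, 0], [-0.4, -1.9, -0.1, -0.027, 0.005, 0], [-0.3, -1.8, 0, -0.025, 0.005, 0]]
```

>>> step_arm --pt "-0.1 0.4 0.4 0.005 0 0" --pt "-0.2 -1 -0.1 -0.014 0.003 0" --pt "-0.3 -1.7 -0.2 -0.024 0.004 0" --pt "-0.4 -2 -0.1 -0.028 0.005 0" --pt "-0.4 -1.9 -0.1 -0.027 0.005 0" --pt "-0.3 -1.8 0 -0.025 0.005 0"

```text
clock: 7.13
position: [0.5258, 0.2307, 0.1833]
ee_rot: [0.288, 3.126, -0.001]
force: [0.2, 0.1, -8.1]
width: 0.261
gripper_force: 60.0
```

Run:
```python
from bal import *
s,x,P=estimate();plan(s,x,P,N=7)
```

```text
t 7.2833 TCP [525.7 231.1 183. ] yaw -0.183 th 0.002 pitch 0.002 F [-0.1 -0.2 -9.2]
pred [-0.03   0.082  0.059] meas [-0.0427 -0.0391 -0.0402] -> [-0.039  0.005 -0.006] sd [0.003 0.031 0.088] fit [-1.5  2.6  3.5]
end [-0.016  0.044 -0.006] th 0.002 max|phi| 0.039
[[0.3, 2, 0.2, 0.028, -0.004, 0], [0.1, 0.7, 0, 0.01, -0.002, 0], [0, -0.1, 0, -0.001, 0, 0], [-0.1, -0.5, 0, -0.007, 0.001, 0], [-0.1, -0.7, 0, -0.01, 0.002, 0], [-0.1, -0.7, 0, -0.01, 0.002, 0], [-0.1, -0.7, 0, -0.01, 0.002, 0]]
```

>>> step_arm --pt "0.3 2 0.2 0.028 -0.004 0" --pt "0.1 0.7 0 0.01 -0.002 0" --pt "0 -0.1 0 -0.001 0 0" --pt "-0.1 -0.5 0 -0.007 0.001 0" --pt "-0.1 -0.7 0 -0.01 0.002 0" --pt "-0.1 -0.7 0 -0.01 0.002 0" --pt "-0.1 -0.7 0 -0.01 0.002 0"

```text
clock: 7.87
position: [0.5259, 0.2301, 0.1835]
ee_rot: [0.29, 3.127, 0.002]
force: [0.4, -0.1, -8.2]
width: 0.258
gripper_force: 60.0
```

Run:
```python
from bal import *
s,x,P=estimate();plan(s,x,P,N=9,move=(0,-40,10),dyaw=.03);relp(s)
```

```text
t 8.0167 TCP [525.8 230.5 183.3] yaw -0.184 th 0.002 pitch 0.001 F [ 0.   0.1 -7.8]
pred [-0.016  0.044 -0.006] meas [-0.0534 -0.0563 -0.0589] -> [-0.064 -0.093 -0.073] sd [0.003 0.027 0.053] fit [-1.3  2.3  3. ]
end [-0.035  0.151 -0.073] th -0.008 max|phi| 0.083
[[0.8, 3.8, 0.3, 0.059, -0.01, 0], [0.7, 1.5, 1.1, 0.059, -0.011, 0.002], [0.2, -4, 1.6, 0.026, -0.005, 0.004], [-0.3, -8.7, 1.8, -0.006, 0.001, 0.006], [-0.5, -10.9, 1.8, -0.025, 0.004, 0.006], [-0.6, -10.7, 1.6, -0.034, 0.006, 0.006], [-0.5, -8.4, 1.2, -0.035, 0.006, 0.004], [-0.4, -5.1, 0.6, -0.031, 0.005, 0.002], [-0.3, -2.3, 0.1, -0.025, 0.004, 0]]
bay err mm [  -5.8 -501.5] yaw 0.361 foot z 107
```

Run:
```python
from bal import *
plan(observe(),np.array([-.064,-.093,-.073]),np.diag([.003**2,.027**2,.053**2]),N=6)
```

```text
end [-0.053  0.097 -0.073] th 0.047 max|phi| 0.075
[[0.8, 4.3, 0.2, 0.059, -0.01, 0], [0.6, 3.1, 0.3, 0.042, -0.008, 0], [0.1, 0.6, 0.1, 0.009, -0.002, 0], [-0.2, -0.9, -0.1, -0.013, 0.002, 0], [-0.3, -1.8, -0.2, -0.025, 0.005, 0], [-0.4, -2.1, -0.1, -0.029, 0.005, 0]]
```

>>> step_arm --pt "0.8 4.3 0.2 0.059 -0.01 0" --pt "0.6 3.1 0.3 0.042 -0.008 0" --pt "0.1 0.6 0.1 0.009 -0.002 0" --pt "-0.2 -0.9 -0.1 -0.013 0.002 0" --pt "-0.3 -1.8 -0.2 -0.025 0.005 0" --pt "-0.4 -2.1 -0.1 -0.029 0.005 0"

```text
clock: 8.52
position: [0.5265, 0.233, 0.1838]
ee_rot: [0.29, 3.123, 0.066]
force: [0.5, 0.5, -8.7]
width: 0.257
gripper_force: 60.0
```

Run:
```python
from bal import *
s,x,P=estimate();plan(s,x,P,N=7)
```

```text
t 8.6667 TCP [526.3 234.7 183.5] yaw -0.183 th 0.045 pitch 0.001 F [ 0.4 -0.2 -7.8]
pred [-0.053  0.097 -0.073] meas [-0.0494 -0.0408 -0.0333] -> [-0.027  0.151 -0.05 ] sd [0.003 0.027 0.053] fit [-1.5  2.5  3.4]
end [ 0.012  0.002 -0.05 ] th -0.011 max|phi| 0.027
[[-0.6, -2.8, 0, -0.038, 0.008, 0], [-0.3, -1.7, 0, -0.023, 0.004, 0], [-0.1, -0.8, 0, -0.011, 0.002, 0], [0, -0.1, 0, -0.002, 0, 0], [0, 0.2, 0, 0.003, -0.001, 0], [0.1, 0.5, 0, 0.007, -0.001, 0], [0.1, 0.7, 0, 0.009, -0.002, 0]]
```

>>> step_arm --pt "-0.6 -2.8 0 -0.038 0.008 0" --pt "-0.3 -1.7 0 -0.023 0.004 0" --pt "-0.1 -0.8 0 -0.011 0.002 0" --pt "0 -0.1 0 -0.002 0 0" --pt "0 0.2 0 0.003 -0.001 0" --pt "0.1 0.5 0 0.007 -0.001 0" --pt "0.1 0.7 0 0.009 -0.002 0"

```text
clock: 9.25
position: [0.5257, 0.2291, 0.1837]
ee_rot: [0.291, 3.128, -0.014]
force: [-0.1, 0.3, -8.4]
width: 0.258
gripper_force: 60.0
```

Run:
```python
from bal import *
s,x,P=estimate();plan(s,x,P,N=9,move=(0,-50,15),dyaw=.04)
```

```text
t 9.4 TCP [525.7 228.7 183.8] yaw -0.186 th -0.010 pitch 0.001 F [ 0.4 -0.2 -9. ]
pred [ 0.012  0.002 -0.05 ] meas [-0.0121 -0.013  -0.013 ] -> [-0.017 -0.053 -0.064] sd [0.003 0.026 0.047] fit [-1.3  2.4  3. ]
end [-0.02   0.093 -0.064] th -0.011 max|phi| 0.039
[[0.7, 3.6, 0.4, 0.058, -0.01, 0], [0.3, -1.6, 1.1, 0.028, -0.005, 0.003], [-0.1, -7, 2, 0.006, -0.001, 0.005], [-0.3, -11, 2.8, -0.009, 0.002, 0.007], [-0.4, -12.7, 3, -0.017, 0.003, 0.008], [-0.4, -11.8, 2.7, -0.02, 0.003, 0.007], [-0.3, -8.9, 2, -0.02, 0.003, 0.005], [-0.2, -4.8, 1, -0.016, 0.002, 0.003], [-0.1, -1.5, 0.2, -0.012, 0.002, 0]]
```

>>> step_arm --pt "0.7 3.6 0.4 0.058 -0.01 0" --pt "0.3 -1.6 1.1 0.028 -0.005 0.003" --pt "-0.1 -7 2 0.006 -0.001 0.005" --pt "-0.3 -11 2.8 -0.009 0.002 0.007" --pt "-0.4 -12.7 3 -0.017 0.003 0.008" --pt "-0.4 -11.8 2.7 -0.02 0.003 0.007" --pt "-0.3 -8.9 2 -0.02 0.003 0.005" --pt "-0.2 -4.8 1 -0.016 0.002 0.003" --pt "-0.1 -1.5 0.2 -0.012 0.002 0"

```text
clock: 10.15
position: [0.5251, 0.1729, 0.1992]
ee_rot: [-0.231, -3.132, 0.021]
force: [-0.8, -0.5, -8.9]
width: 0.258
gripper_force: 60.0
```

Run:
```python
from bal import *
s,x,P=estimate();plan(s,x,P,N=9,move=(0,-70,20),dyaw=.06);relp(s)
```

```text
t 10.3 TCP [524.7 174.7 198.7] yaw -0.146 th -0.012 pitch -0.001 F [ 0.7 -0.7 -8.9]
pred [-0.02   0.093 -0.064] meas [-0.0285 -0.0277 -0.0243] -> [-0.024  0.015 -0.074] sd [0.003 0.026 0.043] fit [-1.7  1.3  4. ]
end [-0.019  0.119 -0.074] th -0.017 max|phi| 0.04
[[0.7, 3.4, 0.2, 0.058, -0.009, 0.001], [0.2, -3, 1.4, 0.028, -0.004, 0.004], [-0.1, -10, 2.7, 0.006, -0.001, 0.008], [-0.4, -15.4, 3.7, -0.01, 0.001, 0.011], [-0.4, -17.5, 4, -0.018, 0.002, 0.012], [-0.4, -16.2, 3.7, -0.022, 0.002, 0.011], [-0.3, -11.9, 2.6, -0.02, 0.002, 0.008], [-0.2, -6.3, 1.3, -0.017, 0.001, 0.004], [-0.1, -1.7, 0.2, -0.011, 0.001, 0.001]]
bay err mm [  -4.7 -445.7] yaw 0.323 foot z 122
```

>>> step_arm --pt "0.7 3.4 0.2 0.058 -0.009 0.001" --pt "0.2 -3 1.4 0.028 -0.004 0.004" --pt "-0.1 -10 2.7 0.006 -0.001 0.008" --pt "-0.4 -15.4 3.7 -0.01 0.001 0.011" --pt "-0.4 -17.5 4 -0.018 0.002 0.012" --pt "-0.4 -16.2 3.7 -0.022 0.002 0.011" --pt "-0.3 -11.9 2.6 -0.02 0.002 0.008" --pt "-0.2 -6.3 1.3 -0.017 0.001 0.004" --pt "-0.1 -1.7 0.2 -0.011 0.001 0.001"

```text
clock: 11.05
position: [0.5241, 0.0941, 0.219]
ee_rot: [0.138, 3.137, -0.029]
force: [0.4, -0.2, -9.0]
width: 0.255
gripper_force: 60.0
```

Run:
```python
from bal import *
s,x,P=estimate();plan(s,x,P,N=9,move=(0,-70,20),dyaw=.06);relp(s)
```

```text
t 11.2 TCP [523.7  96.3 218.4] yaw -0.085 th -0.017 pitch 0.001 F [ 0.3  0.5 -9.2]
pred [-0.019  0.119 -0.074] meas [-0.0145 -0.0068 -0.0017] -> [ 0.003  0.092 -0.067] sd [0.003 0.026 0.042] fit [-2.4 -1.   4.7]
end [-0.009  0.077 -0.067] th -0.014 max|phi| 0.019
[[0.1, 0.7, 0.4, 0.022, -0.001, 0.001], [0, -4.1, 1.3, 0.013, -0.001, 0.004], [-0.1, -10.2, 2.7, 0.004, 0, 0.008], [-0.1, -14.8, 3.7, -0.002, 0, 0.011], [-0.1, -16.7, 4.1, -0.007, 0, 0.012], [-0.1, -15.3, 3.7, -0.009, 0, 0.011], [-0.1, -11.1, 2.7, -0.009, 0, 0.008], [0, -5.5, 1.3, -0.006, 0, 0.004], [0, -1.1, 0.2, -0.003, 0, 0.001]]
bay err mm [  -3.7 -367.3] yaw 0.262 foot z 142
```

>>> step_arm --pt "0.1 0.7 0.4 0.022 -0.001 0.001" --pt "0 -4.1 1.3 0.013 -0.001 0.004" --pt "-0.1 -10.2 2.7 0.004 0 0.008" --pt "-0.1 -14.8 3.7 -0.002 0 0.011" --pt "-0.1 -16.7 4.1 -0.007 0 0.012" --pt "-0.1 -15.3 3.7 -0.009 0 0.011" --pt "-0.1 -11.1 2.7 -0.009 0 0.008" --pt "0 -5.5 1.3 -0.006 0 0.004" --pt "0 -1.1 0.2 -0.003 0 0.001"

```text
clock: 11.95
position: [0.5236, 0.0164, 0.2389]
ee_rot: [0.043, 3.14, -0.023]
force: [0.0, 0.2, -8.5]
width: 0.259
gripper_force: 60.0
```

Run:
```python
from bal import *
s,x,P=estimate();plan(s,x,P,N=9,move=(0,-75,25),dyaw=.06);relp(s)
```

```text
t 12.1 TCP [523.4  18.2 238.5] yaw -0.026 th -0.013 pitch 0.001 F [ 0.4  0.7 -8.6]
pred [-0.009  0.077 -0.067] meas [0.023  0.0278 0.0357] -> [ 0.042  0.127 -0.047] sd [0.003 0.026 0.041] fit [-2.7 -1.6  4.2]
end [ 0.     0.039 -0.047] th -0.012 max|phi| 0.053
[[-0.1, -2.1, 0.5, -0.016, 0.002, 0.001], [0, -5.6, 1.6, -0.003, 0, 0.004], [0, -11, 3.3, 0.002, 0, 0.008], [0, -15.3, 4.7, 0.004, 0, 0.011], [0, -17, 5.2, 0.003, 0, 0.012], [0, -15.4, 4.7, 0.002, 0, 0.011], [0, -11, 3.3, 0.002, 0, 0.008], [0, -5.2, 1.6, 0.003, 0, 0.004], [0, -0.7, 0.3, 0.004, 0, 0.001]]
bay err mm [  -3.4 -289.2] yaw 0.203 foot z 162
```

>>> step_arm --pt "-0.1 -2.1 0.5 -0.016 0.002 0.001" --pt "0 -5.6 1.6 -0.003 0 0.004" --pt "0 -11 3.3 0.002 0 0.008" --pt "0 -15.3 4.7 0.004 0 0.011" --pt "0 -17 5.2 0.003 0 0.012" --pt "0 -15.4 4.7 0.002 0 0.011" --pt "0 -11 3.3 0.002 0 0.008" --pt "0 -5.2 1.6 0.003 0 0.004" --pt "0 -0.7 0.3 0.004 0 0.001"

```text
clock: 12.85
position: [0.5235, -0.0677, 0.2643]
ee_rot: [-0.05, 3.14, -0.021]
force: [-0.1, 0.3, -8.8]
width: 0.255
gripper_force: 60.0
```

Run:
```python
from bal import *
s,x,P=estimate();plan(s,x,P,N=9,move=(0,-75,15),dyaw=.07);relp(s)
```

```text
t 13.0 TCP [523.3 -65.5 263.7] yaw 0.034 th -0.013 pitch -0.000 F [ 0.7  1.1 -8.4]
pred [ 0.     0.039 -0.047] meas [0.0476 0.0553 0.0646] -> [ 0.072  0.17  -0.01 ] sd [0.003 0.026 0.041] fit [-3.  -2.5  5. ]
end [ 0.008 -0.003 -0.01 ] th -0.013 max|phi| 0.087
[[0.2, -4.9, 0.3, -0.053, -0.002, 0.001], [0.1, -6.9, 1.1, -0.019, -0.001, 0.005], [0.1, -11.3, 2, 0, 0, 0.009], [0.1, -15.1, 2.7, 0.01, 0.001, 0.013], [0.1, -16.6, 3, 0.013, 0.001, 0.014], [0.1, -14.9, 2.7, 0.013, 0.001, 0.013], [0.1, -10.4, 2, 0.013, 0.001, 0.009], [0, -4.6, 0.9, 0.012, 0.001, 0.005], [-0.1, -0.2, 0.2, 0.011, 0.001, 0.001]]
bay err mm [  -3.3 -205.5] yaw 0.143 foot z 187
```

Run:
```python
from bal import *
plan(observe(),np.array([.072,.17,-.01]),np.diag([.003**2,.026**2,.041**2]),N=6)
```

```text
end [ 0.07  -0.122 -0.01 ] th -0.057 max|phi| 0.094
[[0.2, -4.4, 0.2, -0.06, -0.002, 0], [0.1, -4.4, 0.5, -0.06, -0.002, 0], [0, -0.9, 0.1, -0.013, 0, 0], [0, 1.2, -0.2, 0.017, 0.001, 0], [-0.1, 2.4, -0.3, 0.033, 0.001, 0], [-0.1, 2.9, -0.2, 0.039, 0.001, 0]]
```

>>> step_arm --pt "0.2 -4.4 0.2 -0.06 -0.002 0" --pt "0.1 -4.4 0.5 -0.06 -0.002 0" --pt "0 -0.9 0.1 -0.013 0 0" --pt "0 1.2 -0.2 0.017 0.001 0" --pt "-0.1 2.4 -0.3 0.033 0.001 0" --pt "-0.1 2.9 -0.2 0.039 0.001 0"

```text
clock: 13.5
position: [0.5235, -0.0683, 0.2639]
ee_rot: [-0.055, 3.139, -0.083]
force: [0.6, 0.7, -8.3]
width: 0.261
gripper_force: 60.0
```

Run:
```python
from bal import *
s,x,P=estimate();plan(s,x,P,N=6);relp(s)
```

```text
t 13.65 TCP [523.4 -70.6 264.1] yaw 0.031 th -0.056 pitch -0.000 F [-0.3 -0.5 -8.8]
pred [ 0.07  -0.122 -0.01 ] meas [0.0865 0.0781 0.0738] -> [ 0.068 -0.117 -0.006] sd [0.003 0.026 0.046] fit [-2.7 -1.7  3.8]
end [ 0.013 -0.07  -0.006] th 0.012 max|phi| 0.068
[[0, 0.5, 0, 0.007, 0, 0], [0, 1, 0, 0.013, 0, 0], [0, 1.1, 0, 0.015, 0, 0], [0, 1, 0, 0.014, 0, 0], [0, 0.8, 0, 0.011, 0, 0], [0, 0.6, 0, 0.008, 0, 0]]
bay err mm [  -3.4 -200.4] yaw 0.146 foot z 188
```

>>> step_arm --pt "0 0.5 0 0.007 0 0" --pt "0 1 0 0.013 0 0" --pt "0 1.1 0 0.015 0 0" --pt "0 1 0 0.014 0 0" --pt "0 0.8 0 0.011 0 0" --pt "0 0.6 0 0.008 0 0"

```text
clock: 14.15
position: [0.5235, -0.0648, 0.2641]
ee_rot: [-0.051, 3.139, 0.019]
force: [0.3, 1.0, -8.5]
width: 0.262
gripper_force: 60.0
```

Run:
```python
from bal import *
s,x,P=estimate();plan(s,x,P,N=9,move=(0,-60,10),dyaw=.05);relp(s)
```

```text
t 14.3 TCP [523.5 -64.9 264. ] yaw 0.033 th 0.011 pitch 0.002 F [-0.2 -0.1 -9.5]
pred [ 0.013 -0.07  -0.006] meas [0.0389 0.0372 0.0381] -> [0.039 0.031 0.021] sd [0.003 0.026 0.045] fit [-3.  -2.7  5.4]
end [-0.002  0.036  0.021] th -0.017 max|phi| 0.041
[[-0.1, -1.8, 0.4, -0.014, 0.002, 0.001], [0, -4.8, 0.7, -0.006, 0, 0.003], [0, -9.1, 1.3, -0.002, 0, 0.007], [0.1, -12.6, 1.9, -0.001, 0, 0.009], [0.1, -14, 2.1, -0.002, 0, 0.01], [0.1, -12.7, 1.9, -0.002, 0, 0.009], [0.1, -9.1, 1.3, -0.002, 0, 0.007], [0, -4.3, 0.6, 0, 0, 0.003], [0, -0.7, 0.1, 0.001, 0, 0.001]]
bay err mm [  -3.5 -206.1] yaw 0.144 foot z 188
```

Run:
```python
import bal
from bal import *
# stationary cycles: start state, th0, u, next measured phi triple
D=[([-.049,-.122],.116,[.005,-.014,-.024,-.028,-.027,-.025],[-.0427,-.0391,-.0402]),
([-.039,.005],.002,[.028,.01,-.001,-.007,-.01,-.01,-.01],[-.0534,-.0563,-.0589]),
([-.064,-.093],.002,[.06,.043,.009,-.013,-.025,-.029],[-.0494,-.0408,-.0333]),
([-.027,.151],.045,[-.038,-.023,-.011,-.002,.003,.007,.009],[-.0121,-.013,-.013]),
([.072,.17],-.013,[-.06,-.06,-.013,.017,.033,.039],[.0865,.0781,.0738]),
([.068,-.117],-.056,[.007,.013,.015,.014,.011,.008],[.0389,.0372,.0381])]
n=len(D)
def res(q):
    bal.FM,b,lag=q[0],q[1],q[2];r=[]
    for i,(x,t,u,m) in enumerate(D):
        th=np.r_[np.interp(np.arange(len(u)*SUB+1)/SUB,np.arange(len(u)+1),t+np.r_[0,np.cumsum(u)]),np.full(24,t+sum(u))]
        k=int(round(lag/DT));th=np.r_[np.full(max(k,0),th[0]),th][:len(th)]
        dx=q[3+2*i:5+2*i];tr=sim([x[0]+dx[0],x[1]+dx[1],b],th,np.zeros(len(th)-1))[:,0]
        N=len(u)*SUB;r+=list((tr[[N,N+12,N+24]]-m)/.002)+[dx[0]/.003,dx[1]/.026]
    return np.array(r+[(q[0]-1)/.06,b/.15])
for lag in(0,.02,.04,.06):
    f=least_squares(lambda q:res(np.r_[q[:2],lag,q[2:]]),np.r_[1,0,np.zeros(2*n)]);print(lag,f.x[:2].round(3),f.cost.round(1))
bal.FM=1.08
plan(observe(),np.array([.039,.031,.01]),np.diag([.003**2,.026**2,.05**2]),N=9,move=(0,-60,10),dyaw=.05)
```

```text
0 [ 1.016 -0.018] 8.2
0.02 [ 1.012 -0.024] 8.6
0.04 [ 1.012 -0.029] 10.2
0.06 [ 1.013 -0.034] 12.3
end [-0.003  0.029  0.01 ] th -0.018 max|phi| 0.041
[[-0.1, -1.9, 0.4, -0.015, 0.002, 0.001], [0, -4.8, 0.7, -0.006, 0, 0.003], [0.1, -9.2, 1.3, -0.003, 0, 0.007], [0.1, -12.7, 1.9, -0.002, 0, 0.009], [0.1, -14, 2.1, -0.002, 0, 0.01], [0.1, -12.7, 1.9, -0.002, 0, 0.009], [0.1, -9, 1.3, -0.001, 0, 0.007], [0, -4.3, 0.6, 0, 0, 0.003], [0, -0.6, 0.1, 0.002, 0, 0.001]]
```

>>> step_arm --pt "-0.1 -1.9 0.4 -0.015 0.002 0.001" --pt "0 -4.8 0.7 -0.006 0 0.003" --pt "0.1 -9.2 1.3 -0.003 0 0.007" --pt "0.1 -12.7 1.9 -0.002 0 0.009" --pt "0.1 -14 2.1 -0.002 0 0.01" --pt "0.1 -12.7 1.9 -0.002 0 0.009" --pt "0.1 -9 1.3 -0.001 0 0.007" --pt "0 -4.3 0.6 0 0 0.003" --pt "0 -0.6 0.1 0.002 0 0.001"

```text
clock: 15.05
position: [0.5238, -0.1351, 0.2745]
ee_rot: [0.128, -3.139, 0.029]
force: [-0.3, 0.5, -9.2]
width: 0.259
gripper_force: 60.0
```

```bash
echo 1.015 > fm
python3 - <<'E'
from bal import *
s,x,P=estimate(4);relp(s);plan(s,x,P,N=6,hold=.2)
print("or move");plan(s,x,P,N=9,move=(0,-50,5),dyaw=.05,hold=.2)
E
```

```text
t 15.25 TCP [ 523.9 -133.   274.1] yaw 0.084 th -0.018 pitch -0.001 F [-0.6  1.  -8.3]
pred [-0.003  0.029  0.01 ] meas [0.0029 0.0041 0.0079 0.0105] -> [0.012 0.036 0.025] sd [0.002 0.023 0.048] fit [-2.6 -1.4  4.4]
bay err mm [  -3.9 -138. ] yaw 0.093 foot z 198
end [ 0.01  -0.019  0.025] th -0.009 max|phi| 0.015
[[0.2, -0.8, -0.2, -0.011, -0.002, 0], [0, -0.2, 0, -0.003, 0, 0], [0, 0.2, 0, 0.003, 0, 0], [0, 0.4, 0, 0.006, 0.001, 0], [0, 0.5, 0, 0.007, 0.001, 0], [0, 0.5, 0, 0.007, 0.001, 0]]
or move
end [-0.006  0.053  0.025] th -0.017 max|phi| 0.014
[[0, 0.4, -0.1, 0.015, 0, 0.001], [0, -3, 0.3, 0.009, 0.001, 0.003], [0.1, -7.4, 0.7, 0.003, 0, 0.007], [0.1, -10.7, 0.9, -0.001, 0, 0.009], [0.2, -12.1, 1, -0.005, -0.001, 0.01], [0.2, -11.1, 0.9, -0.006, -0.001, 0.009], [0.2, -8, 0.7, -0.006, -0.001, 0.007], [0.1, -4.1, 0.3, -0.005, -0.001, 0.003], [0, -0.9, 0.1, -0.003, 0, 0.001]]
```

Well settled, so I'll take the move plan.

>>> step_arm --pt "0 0.4 -0.1 0.015 0 0.001" --pt "0 -3 0.3 0.009 0.001 0.003" --pt "0.1 -7.4 0.7 0.003 0 0.007" --pt "0.1 -10.7 0.9 -0.001 0 0.009" --pt "0.2 -12.1 1 -0.005 -0.001 0.01" --pt "0.2 -11.1 0.9 -0.006 -0.001 0.009" --pt "0.2 -8 0.7 -0.006 -0.001 0.007" --pt "0.1 -4.1 0.3 -0.005 -0.001 0.003" --pt "0 -0.9 0.1 -0.003 0 0.001"

```text
clock: 16.0
position: [0.5247, -0.1916, 0.2792]
ee_rot: [-0.207, 3.132, -0.028]
force: [0.6, 1.3, -8.2]
width: 0.258
gripper_force: 60.0
```

Run:
```python
from bal import *
s,x,P=estimate(4);relp(s);plan(s,x,P,N=6,hold=.2)
print("or move");plan(s,x,P,N=9,move=(-3,-60,0),dyaw=.045,hold=.2)
```

```text
t 16.2 TCP [ 524.9 -189.8  279. ] yaw 0.134 th -0.017 pitch 0.001 F [ 0.2 -0.2 -9.1]
pred [-0.006  0.053  0.025] meas [-0.0432 -0.046  -0.0464 -0.0499] -> [-0.054 -0.091 -0.002] sd [0.002 0.023 0.043] fit [-2.8 -1.1  4.3]
bay err mm [ -4.9 -81.2] yaw 0.043 foot z 203
end [-0.049  0.08  -0.002] th 0.036 max|phi| 0.066
[[-0.7, 4.4, 0.2, 0.059, 0.009, 0], [-0.4, 3.2, 0.2, 0.044, 0.006, 0], [-0.1, 0.8, 0.1, 0.011, 0.001, 0], [0.1, -0.8, -0.1, -0.011, -0.001, 0], [0.2, -1.7, -0.1, -0.023, -0.003, 0], [0.3, -2, -0.1, -0.028, -0.004, 0]]
or move
end [-0.043  0.179 -0.002] th -0.016 max|phi| 0.088
[[-0.7, 3.6, 0.2, 0.059, 0.009, 0.001], [-0.8, 0.1, 0.3, 0.059, 0.008, 0.003], [-0.8, -5.7, 0.4, 0.044, 0.006, 0.006], [-0.5, -12.2, 0, 0.003, 0, 0.008], [-0.2, -15.4, -0.2, -0.023, -0.004, 0.009], [0, -15, -0.3, -0.036, -0.006, 0.008], [0.2, -11.7, -0.2, -0.038, -0.007, 0.006], [0.3, -7, -0.1, -0.036, -0.007, 0.003], [0.4, -3, 0, -0.031, -0.006, 0.001]]
```

>>> step_arm --pt "-0.7 4.4 0.2 0.059 0.009 0" --pt "-0.4 3.2 0.2 0.044 0.006 0" --pt "-0.1 0.8 0.1 0.011 0.001 0" --pt "0.1 -0.8 -0.1 -0.011 -0.001 0" --pt "0.2 -1.7 -0.1 -0.023 -0.003 0" --pt "0.3 -2 -0.1 -0.028 -0.004 0"

```text
clock: 16.7
position: [0.5243, -0.1869, 0.2793]
ee_rot: [0.209, -3.132, -0.05]
force: [-0.6, -0.1, -9.2]
width: 0.261
gripper_force: 60.0
```

Run:
```python
from bal import *
M=json.load(open("st.json"));M["x"]=[-.049,.08,-.002];json.dump(M,open("st.json","w"))
s,x,P=estimate(4);relp(s)
print("move");plan(s,x,P,N=9,move=(-3,-50,0),dyaw=.045,hold=.2)
print("stay (st.json)");plan(s,x,P,N=6,hold=.2)
```

```text
t 16.9 TCP [ 524.3 -185.8  279.5] yaw 0.135 th 0.035 pitch 0.000 F [ 0.7  0.2 -8.5]
pred [-0.049  0.08  -0.002] meas [-0.058  -0.0517 -0.0493 -0.0456] -> [-0.042  0.078 -0.004] sd [0.002 0.023 0.042] fit [-3.  -1.4  5. ]
bay err mm [ -4.3 -85.2] yaw 0.042 foot z 203
move
end [-0.011  0.085 -0.004] th -0.023 max|phi| 0.042
[[-0.2, 0.7, 0.1, 0.019, 0.003, 0.001], [-0.2, -3.4, 0, 0.003, 0, 0.003], [-0.2, -8, 0, -0.007, -0.001, 0.006], [-0.3, -11.5, 0, -0.014, -0.002, 0.008], [-0.3, -12.8, 0, -0.016, -0.003, 0.009], [-0.2, -11.7, 0, -0.016, -0.003, 0.008], [-0.1, -8.4, 0, -0.013, -0.002, 0.006], [0, -4.3, 0, -0.009, -0.002, 0.003], [0, -1, 0, -0.005, -0.001, 0.001]]
stay (st.json)
end [-0.008  0.039 -0.004] th -0.008 max|phi| 0.042
[[0, -0.4, 0, -0.006, 0, 0], [0.1, -0.7, 0, -0.009, -0.001, 0], [0.1, -0.7, 0, -0.009, -0.001, 0], [0.1, -0.6, 0, -0.008, -0.001, 0], [0.1, -0.4, 0, -0.006, -0.001, 0], [0, -0.4, 0, -0.005, -0.001, 0]]
```

>>> step_arm --pt "0 -0.4 0 -0.006 0 0" --pt "0.1 -0.7 0 -0.009 -0.001 0" --pt "0.1 -0.7 0 -0.009 -0.001 0" --pt "0.1 -0.6 0 -0.008 -0.001 0" --pt "0.1 -0.4 0 -0.006 -0.001 0" --pt "0 -0.4 0 -0.005 -0.001 0"

```text
clock: 17.4
position: [0.5246, -0.19, 0.2793]
ee_rot: [0.209, -3.134, 0.014]
force: [-0.9, -0.0, -7.5]
width: 0.261
gripper_force: 60.0
```

Run:
```python
from bal import *
s,x,P=estimate(4);relp(s)
print("stay");plan(s,x,P,N=6,hold=.2)
print("move (st.json)");plan(s,x,P,N=9,move=(-4,-50,0),dyaw=.04,hold=.2)
```

```text
t 17.6 TCP [ 524.5 -190.1  279.3] yaw 0.133 th -0.008 pitch -0.001 F [-0.7  0.6 -8.4]
pred [-0.008  0.039 -0.004] meas [-0.0214 -0.0223 -0.0216 -0.0223] -> [-0.024 -0.03  -0.018] sd [0.002 0.023 0.044] fit [-2.9 -1.6  4.8]
bay err mm [ -4.5 -80.9] yaw 0.044 foot z 203
stay
end [-0.018  0.036 -0.018] th 0.015 max|phi| 0.027
[[-0.3, 2.3, -0.1, 0.032, 0.004, 0], [-0.1, 1, 0, 0.014, 0.002, 0], [0, 0.1, 0, 0.002, 0, 0], [0, -0.4, 0, -0.005, -0.001, 0], [0.1, -0.7, 0, -0.009, -0.001, 0], [0.1, -0.8, 0, -0.011, -0.001, 0]]
move (st.json)
end [-0.02   0.092 -0.018] th -0.018 max|phi| 0.039
[[-0.5, 3.4, 0, 0.056, 0.007, 0], [-0.5, -1.7, 0.1, 0.026, 0.003, 0.003], [-0.5, -7.1, 0, 0.004, 0.001, 0.005], [-0.5, -11.1, -0.1, -0.01, -0.001, 0.007], [-0.5, -12.8, -0.1, -0.018, -0.003, 0.008], [-0.4, -11.8, -0.1, -0.02, -0.003, 0.007], [-0.2, -8.9, 0, -0.02, -0.003, 0.005], [0, -4.8, 0, -0.016, -0.003, 0.003], [0.1, -1.5, 0, -0.012, -0.002, 0]]
```

>>> step_arm --pt "-0.5 3.4 0 0.056 0.007 0" --pt "-0.5 -1.7 0.1 0.026 0.003 0.003" --pt "-0.5 -7.1 0 0.004 0.001 0.005" --pt "-0.5 -11.1 -0.1 -0.01 -0.001 0.007" --pt "-0.5 -12.8 -0.1 -0.018 -0.003 0.008" --pt "-0.4 -11.8 -0.1 -0.02 -0.003 0.007" --pt "-0.2 -8.9 0 -0.02 -0.003 0.005" --pt "0 -4.8 0 -0.016 -0.003 0.003" --pt "0.1 -1.5 0 -0.012 -0.002 0"

```text
clock: 18.35
position: [0.5214, -0.2472, 0.2792]
ee_rot: [-0.267, 3.129, -0.032]
force: [0.0, -0.1, -8.5]
width: 0.259
gripper_force: 60.0
```

Run:
```python
from bal import *
s,x,P=estimate(4);relp(s)
print("stay");plan(s,x,P,N=6,hold=.2)
print("move (st.json)");plan(s,x,P,N=8,move=(0,-26,0),dyaw=0,hold=.2)
```

```text
t 18.55 TCP [ 521.8 -245.4  279.2] yaw 0.172 th -0.018 pitch -0.000 F [-0.5 -0.2 -9.3]
pred [-0.02   0.092 -0.018] meas [-0.0077 -0.003   0.0031  0.0074] -> [ 0.011  0.078 -0.007] sd [0.002 0.023 0.042] fit [-3.1 -1.6  4.3]
bay err mm [ -1.8 -25.6] yaw 0.005 foot z 203
stay
end [ 0.015 -0.026 -0.007] th -0.011 max|phi| 0.02
[[0.3, -1.4, 0, -0.02, -0.004, 0], [0.1, -0.4, 0, -0.006, -0.001, 0], [0, 0.2, 0, 0.003, 0.001, 0], [-0.1, 0.6, 0, 0.008, 0.001, 0], [-0.1, 0.8, 0, 0.011, 0.002, 0], [-0.1, 0.8, 0, 0.011, 0.002, 0]]
move (st.json)
end [ 0.001  0.014 -0.007] th -0.006 max|phi| 0.018
[[0.1, -0.8, -0.1, -0.005, -0.001, 0], [0, -2.3, 0, 0, 0, 0], [0, -4.3, 0, 0.002, 0, 0], [0, -5.6, 0, 0.003, 0.001, 0], [0, -5.6, 0, 0.003, 0.001, 0], [0, -4.2, 0, 0.003, 0.001, 0], [0, -2.1, 0, 0.003, 0.001, 0], [0, -0.2, 0, 0.003, 0.001, 0]]
```

>>> step_arm --pt "0.1 -0.8 -0.1 -0.005 -0.001 0" --pt "0 -2.3 0 0 0 0" --pt "0 -4.3 0 0.002 0 0" --pt "0 -5.6 0 0.003 0.001 0" --pt "0 -5.6 0 0.003 0.001 0" --pt "0 -4.2 0 0.003 0.001 0" --pt "0 -2.1 0 0.003 0.001 0" --pt "0 -0.2 0 0.003 0.001 0"

```text
clock: 19.22
position: [0.5214, -0.2726, 0.2789]
ee_rot: [0.266, -3.128, 0.01]
force: [0.9, 0.1, -8.5]
width: 0.257
gripper_force: 60.0
```

Run:
```python
from bal import *
s,x,P=estimate(4);relp(s)
plan(s,x,P,N=7,hold=.2)
```

```text
t 19.4167 TCP [ 521.7 -271.2  279. ] yaw 0.171 th -0.006 pitch -0.003 F [-0.2  0.4 -8.6]
pred [ 0.001  0.014 -0.007] meas [-0.0039 -0.0033 -0.002  -0.002 ] -> [-0.002  0.001 -0.006] sd [0.002 0.023 0.042] fit [-2.7 -1.1  3.6]
bay err mm [-1.7  0.2] yaw 0.006 foot z 202
end [-0.     0.005 -0.006] th 0.001 max|phi| 0.002
[[0.1, 0.4, -0.4, 0.005, -0.002, 0], [0, 0.2, 0, 0.003, 0.001, 0], [0, 0.1, 0, 0.001, 0, 0], [0, 0, 0, 0, 0, 0], [0, 0, 0, 0, 0, 0], [0, -0.1, 0, -0.001, 0, 0], [0, -0.1, 0, -0.001, 0, 0]]
```

Almost perfect balance over the bay.

>>> step_arm --pt "0 0.4 0 0.005 0.001 0" --pt "0 0.2 0 0.003 0.001 0" --pt "0 0.1 0 0.001 0 0" --pt "0 0 0 0 0 0" --pt "0 0 0 0 0 0" --pt "0 -0.1 0 -0.001 0 0" --pt "0 -0.1 0 -0.001 0 0"

```text
clock: 20.0
position: [0.5217, -0.2709, 0.279]
ee_rot: [0.268, -3.127, -0.001]
force: [0.8, 0.3, -8.1]
width: 0.26
gripper_force: 60.0
```

Run:
```python
from bal import *
s,x,P=estimate(4);relp(s)
plan(s,x,P,N=7,hold=.2)
```

```text
t 20.2 TCP [ 521.7 -270.9  279. ] yaw 0.171 th 0.001 pitch -0.003 F [-0.1 -0.6 -9. ]
pred [-0.     0.005 -0.006] meas [-0.0059 -0.0069 -0.0074 -0.0077] -> [-0.009 -0.015 -0.011] sd [0.002 0.023 0.043] fit [-2.3 -0.6  2.7]
bay err mm [-1.7 -0.1] yaw 0.006 foot z 203
end [-0.006  0.011 -0.011] th 0.002 max|phi| 0.01
[[0.1, 0.8, -0.5, 0.011, -0.001, 0], [-0.1, 0.3, 0, 0.004, 0.001, 0], [0, 0, 0, 0, 0, 0], [0, -0.1, 0, -0.002, 0, 0], [0.1, -0.3, 0, -0.004, -0.001, 0], [0.1, -0.3, 0, -0.004, -0.001, 0], [0.1, -0.3, 0, -0.004, -0.001, 0]]
```

>>> step_arm --pt "-0.1 0.8 0 0.011 0.001 0" --pt "-0.1 0.3 0 0.004 0.001 0" --pt "0 0 0 0 0 0" --pt "0 -0.1 0 -0.002 0 0" --pt "0.1 -0.3 0 -0.004 -0.001 0" --pt "0.1 -0.3 0 -0.004 -0.001 0" --pt "0.1 -0.3 0 -0.004 -0.001 0"

```text
clock: 20.78
position: [0.5218, -0.2708, 0.279]
ee_rot: [0.268, -3.128, -0.002]
force: [-0.0, -0.6, -8.1]
width: 0.259
gripper_force: 60.0
```

Run:
```python
from bal import *
s,x,P=estimate(4);relp(s)
plan(s,x,P,N=7,hold=.2)
```

```text
t 20.9833 TCP [ 521.8 -270.7  279.1] yaw 0.171 th 0.002 pitch -0.002 F [-0.  -0.4 -8.4]
pred [-0.006  0.011 -0.011] meas [-0.0051 -0.0034 -0.0043 -0.0033] -> [-0.003  0.008 -0.011] sd [0.002 0.023 0.043] fit [-2.5 -0.8  2.9]
bay err mm [-1.8 -0.3] yaw 0.006 foot z 203
end [ 0.001  0.007 -0.011] th 0.002 max|phi| 0.003
[[0.2, 0, -0.3, 0, -0.002, 0], [0, 0, 0, 0, 0, 0], [0, 0, 0, 0, 0, 0], [0, 0, 0, 0, 0, 0], [0, 0, 0, 0, 0, 0], [0, 0, 0, 0, 0, 0], [0, 0, 0, 0, 0, 0]]
```

>>> step_arm --pt "0 0 0 0 0 0" --pt "0 0 0 0 0 0" --pt "0 0 0 0 0 0" --pt "0 0 0 0 0 0" --pt "0 0 0 0 0 0" --pt "0 0 0 0 0 0" --pt "0 0 0 0 0 0"

```text
clock: 21.57
position: [0.5218, -0.2709, 0.279]
ee_rot: [0.268, -3.128, -0.003]
force: [0.9, 0.1, -8.4]
width: 0.258
gripper_force: 60.0
```

Run:
```python
from bal import *
s,x,P=estimate(4);relp(s)
plan(s,x,P,N=7,hold=.2)
```

```text
t 21.7667 TCP [ 521.8 -270.9  279.1] yaw 0.171 th 0.002 pitch -0.002 F [ 0.4 -0.1 -8.8]
pred [ 0.001  0.007 -0.011] meas [0.006  0.0071 0.0078 0.0089] -> [ 0.01   0.025 -0.007] sd [0.002 0.023 0.043] fit [-2.6 -1.   3.1]
bay err mm [-1.8 -0.1] yaw 0.006 foot z 203
end [ 0.008 -0.015 -0.007] th -0.002 max|phi| 0.013
[[0.3, -1.1, -0.3, -0.014, -0.005, 0], [0.1, -0.4, 0, -0.006, -0.001, 0], [0, -0.1, 0, -0.001, 0, 0], [0, 0.2, 0, 0.003, 0.001, 0], [-0.1, 0.4, 0, 0.005, 0.001, 0], [-0.1, 0.4, 0, 0.005, 0.001, 0], [-0.1, 0.4, 0, 0.005, 0.001, 0]]
```

>>> step_arm --pt "0.2 -1.1 0 -0.014 -0.002 0" --pt "0.1 -0.4 0 -0.006 -0.001 0" --pt "0 -0.1 0 -0.001 0 0" --pt "0 0.2 0 0.003 0.001 0" --pt "-0.1 0.4 0 0.005 0.001 0" --pt "-0.1 0.4 0 0.005 0.001 0" --pt "-0.1 0.4 0 0.005 0.001 0"

```text
clock: 22.35
position: [0.5218, -0.2711, 0.2791]
ee_rot: [0.268, -3.127, 0.001]
force: [0.4, 0.3, -8.4]
width: 0.257
gripper_force: 60.0
```

Run:
```python
from bal import *
s,x,P=estimate(4);relp(s)
plan(s,x,P,N=7,hold=.2)
```

```text
t 22.55 TCP [ 521.7 -271.2  279. ] yaw 0.171 th -0.001 pitch -0.004 F [-0.2 -1.1 -8.9]
pred [ 0.008 -0.015 -0.007] meas [0.0125 0.0138 0.0141 0.0138] -> [0.015 0.014 0.   ] sd [0.002 0.023 0.043] fit [-2.3 -0.7  2.6]
bay err mm [-1.7  0.2] yaw 0.006 foot z 202
end [ 0.007 -0.024  0.   ] th -0.003 max|phi| 0.016
[[0.5, -1, -0.5, -0.014, -0.006, 0], [0.1, -0.4, 0, -0.006, -0.001, 0], [0, 0, 0, 0, 0, 0], [0, 0.2, 0, 0.003, 0.001, 0], [-0.1, 0.4, 0, 0.005, 0.001, 0], [-0.1, 0.4, 0, 0.006, 0.001, 0], [-0.1, 0.4, 0, 0.005, 0.001, 0]]
```

>>> step_arm --pt "0.5 -1 -0.5 -0.014 -0.006 0" --pt "0.1 -0.4 0 -0.006 -0.001 0" --pt "0 0 0 0 0 0" --pt "0 0.2 0 0.003 0.001 0" --pt "-0.1 0.4 0 0.005 0.001 0" --pt "-0.1 0.4 0 0.006 0.001 0" --pt "-0.1 0.4 0 0.005 0.001 0"

```text
clock: 23.13
position: [0.5221, -0.2711, 0.2786]
ee_rot: [0.268, -3.129, 0.003]
force: [-0.1, -0.5, -8.6]
width: 0.262
gripper_force: 60.0
```

Run:
```python
from bal import *
s,x,P=estimate(4);relp(s)
plan(s,x,P,N=7,hold=.2)
p,B,yaw,_=pose(s);im=cv2.imread("pics/last.png");cv2.imwrite("pics/c4.png",im)
```

```text
t 23.3333 TCP [ 522.1 -271.2  278.5] yaw 0.171 th -0.002 pitch -0.001 F [-0.8 -0.  -8.3]
pred [ 0.007 -0.024  0.   ] meas [ 0.0019  0.     -0.0012 -0.0017] -> [-0.004 -0.028 -0.001] sd [0.002 0.023 0.043] fit [-2.7 -1.   3.3]
bay err mm [-2.1  0.2] yaw 0.006 foot z 202
end [-0.007  0.004 -0.001] th 0.002 max|phi| 0.008
[[-0.1, 0.8, -0.1, 0.011, 0.001, 0], [-0.1, 0.4, 0, 0.005, 0.001, 0], [0, 0.1, 0, 0.001, 0, 0], [0, -0.1, 0, -0.002, 0, 0], [0, -0.2, 0, -0.003, -0.001, 0], [0, -0.3, 0, -0.004, -0.001, 0], [0, -0.3, 0, -0.004, -0.001, 0]]
```

View pics/c4.png

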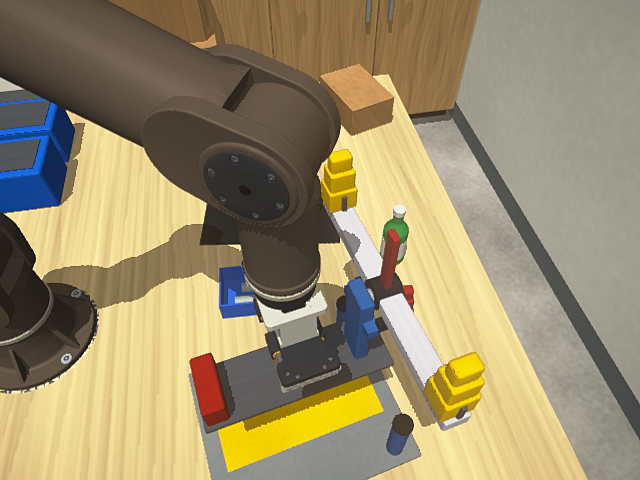

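The side view shows the rack centred over the bay with the bar level, its teeth at (340,180) and (456,385). I'll hold for two more cycles.

>>> step_arm --pt "-0.1 0.8 0 0.011 0.001 0" --pt "-0.1 0.4 0 0.005 0.001 0" --pt "0 0.1 0 0.001 0 0" --pt "0 -0.1 0 -0.002 0 0" --pt "0 -0.2 0 -0.003 -0.001 0" --pt "0 -0.3 0 -0.004 -0.001 0" --pt "0 -0.3 0 -0.004 -0.001 0"

```text
clock: 23.92
position: [0.5219, -0.2706, 0.2785]
ee_rot: [-0.268, 3.129, 0.002]
force: [-0.8, 0.3, -8.8]
width: 0.257
gripper_force: 60.0
```

Run:
```python
from bal import *
s,x,P=estimate(4);relp(s)
plan(s,x,P,N=7,hold=.2)
```

```text
t 24.1167 TCP [ 521.9 -270.5  278.6] yaw 0.171 th 0.001 pitch 0.001 F [ 0.3 -0.2 -7.7]
pred [-0.007  0.004 -0.001] meas [-0.0087 -0.0082 -0.0084 -0.0092] -> [-0.009 -0.008 -0.004] sd [0.002 0.023 0.043] fit [-2.8 -1.1  3.2]
bay err mm [-1.9 -0.5] yaw 0.006 foot z 202
end [-0.005  0.014 -0.004] th 0.002 max|phi| 0.01
[[-0.2, 0.6, 0.1, 0.009, 0.002, 0], [0, 0.2, 0, 0.003, 0.001, 0], [0, 0, 0, 0, 0, 0], [0, -0.1, 0, -0.002, 0, 0], [0, -0.2, 0, -0.003, -0.001, 0], [0, -0.2, 0, -0.003, -0.001, 0], [0, -0.2, 0, -0.003, -0.001, 0]]
```

>>> step_arm --pt "-0.2 0.6 0 0.009 0.002 0" --pt "0 0.2 0 0.003 0.001 0" --pt "0 0 0 0 0 0" --pt "0 -0.1 0 -0.002 0 0" --pt "0 -0.2 0 -0.003 -0.001 0" --pt "0 -0.2 0 -0.003 -0.001 0" --pt "0 -0.2 0 -0.003 -0.001 0"

```text
clock: 24.7
position: [0.5217, -0.2705, 0.2785]
ee_rot: [-0.268, 3.129, 0.004]
force: [-0.5, 0.1, -8.5]
width: 0.258
gripper_force: 60.0
```

Run:
```python
from bal import *
s,x,P=estimate(4);relp(s)
plan(s,x,P,N=9,move=(-2,0,-50),dyaw=.006,hold=.2)
```

```text
t 24.9 TCP [ 521.7 -270.5  278.6] yaw 0.171 th 0.002 pitch 0.001 F [ 0.2 -0.4 -8.5]
pred [-0.005  0.014 -0.004] meas [-0.0053 -0.0042 -0.0035 -0.0036] -> [-0.003  0.01  -0.005] sd [0.002 0.023 0.043] fit [-3.  -1.3  3.6]
bay err mm [-1.7 -0.5] yaw 0.006 foot z 202
end [-0.001 -0.005 -0.005] th -0.002 max|phi| 0.003
[[-0.1, -0.2, -0.4, -0.002, 0.001, 0], [-0.1, -0.1, -3.2, -0.001, 0, 0], [-0.2, -0.2, -6.7, -0.001, 0, 0.001], [-0.3, -0.2, -9.3, 0, 0, 0.001], [-0.4, -0.2, -10.3, 0, 0, 0.001], [-0.3, -0.2, -9.3, 0, 0, 0.001], [-0.2, -0.1, -6.7, 0, 0, 0.001], [-0.1, -0.1, -3.2, 0, 0, 0], [0, 0, -0.6, 0, 0, 0]]
```

>>> step_arm --pt "-0.1 -0.2 -0.4 -0.002 0 0" --pt "-0.1 -0.1 -3.2 -0.001 0 0" --pt "-0.2 -0.2 -6.7 -0.001 0 0.001" --pt "-0.3 -0.2 -9.3 0 0 0.001" --pt "-0.4 -0.2 -10.3 0 0 0.001" --pt "-0.3 -0.2 -9.3 0 0 0.001" --pt "-0.2 -0.1 -6.7 0 0 0.001" --pt "-0.1 -0.1 -3.2 0 0 0" --pt "0 0 -0.6 0 0 0"

```text
clock: 25.65
position: [0.5195, -0.2717, 0.2278]
ee_rot: [0.276, -3.128, 0.001]
force: [-0.1, 0.5, -8.5]
width: 0.257
gripper_force: 60.0
```

Run:
```python
from bal import *
s,x,P=estimate(4);relp(s)
print("stay");plan(s,x,P,N=6,hold=.2)
print("move");plan(s,x,P,N=10,move=(0,0,-70),hold=.2)
```

```text
t 25.85 TCP [ 520.3 -272.   229.4] yaw 0.176 th -0.002 pitch 0.001 F [-0.  -0.8 -8.8]
pred [-0.001 -0.005 -0.005] meas [0.0038 0.0044 0.0041 0.006 ] -> [0.006 0.013 0.002] sd [0.002 0.023 0.042] fit [-1.   0.5 -3.1]
bay err mm [-0.3  1. ] yaw 0.001 foot z 153
stay
end [ 0.005 -0.011  0.002] th -0.004 max|phi| 0.007
[[0, -0.5, 0.2, -0.007, 0, 0], [0, -0.2, 0, -0.003, -0.001, 0], [0, 0, 0, 0, 0, 0], [0, 0.1, 0, 0.002, 0, 0], [0, 0.2, 0, 0.003, 0.001, 0], [0, 0.2, 0, 0.003, 0.001, 0]]
move
end [ 0.    -0.012  0.002] th 0.0 max|phi| 0.007
[[0, -0.5, -0.4, -0.007, 0, 0], [0, -0.2, -3.5, -0.003, -0.001, 0], [0, 0, -7.4, 0, 0, 0], [0, 0.1, -10.8, 0.002, 0, 0], [0, 0.1, -12.8, 0.002, 0, 0], [0, 0.1, -12.8, 0.002, 0, 0], [0, 0.1, -10.8, 0.002, 0, 0], [0, 0.1, -7.4, 0.002, 0, 0], [0, 0.1, -3.5, 0.001, 0, 0], [0, 0.1, -0.6, 0.001, 0, 0]]
```

>>> step_arm --pt "0 -0.5 -0.4 -0.007 0 0" --pt "0 -0.2 -3.5 -0.003 -0.001 0" --pt "0 0 -7.4 0 0 0" --pt "0 0.1 -10.8 0.002 0 0" --pt "0 0.1 -12.8 0.002 0 0" --pt "0 0.1 -12.8 0.002 0 0" --pt "0 0.1 -10.8 0.002 0 0" --pt "0 0.1 -7.4 0.002 0 0" --pt "0 0.1 -3.5 0.001 0 0" --pt "0 0.1 -0.6 0.001 0 0"

```text
clock: 26.68
position: [0.5196, -0.2717, 0.1579]
ee_rot: [-0.276, 3.129, 0.002]
force: [0.2, 0.6, -8.5]
width: 0.256
gripper_force: 60.0
```

Run:
```python
from bal import *
s,x,P=estimate(4);relp(s)
print("stay");plan(s,x,P,N=6,hold=.2)
print("move");plan(s,x,P,N=10,move=(0,0,-60),hold=.2)
```

```text
t 26.8833 TCP [ 520.4 -272.1  159.5] yaw 0.176 th -0.000 pitch 0.003 F [ 0.4  0.2 -8.2]
pred [ 0.    -0.012  0.002] meas [0.0317 0.0305 0.0304 0.0334] -> [0.035 0.043 0.006] sd [0.002 0.023 0.041] fit [  4.1   7.  -18.1]
bay err mm [-0.4  1.1] yaw 0.001 foot z 83
stay
end [ 0.026 -0.051  0.006] th -0.016 max|phi| 0.039
[[0.3, -2.9, 0.4, -0.039, -0.004, 0], [0.2, -1.2, 0.1, -0.016, -0.003, 0], [0, 0, 0, 0, 0, 0], [-0.1, 0.7, 0, 0.009, 0.002, 0], [-0.2, 1, 0, 0.014, 0.002, 0], [-0.2, 1.2, 0, 0.016, 0.003, 0]]
move
end [ 0.006 -0.038  0.006] th 0.006 max|phi| 0.039
[[0.3, -2.8, -0.1, -0.038, -0.004, 0], [0.2, -1.2, -2.9, -0.016, -0.003, 0], [0, -0.1, -6.3, -0.002, 0, 0], [-0.1, 0.5, -9.3, 0.007, 0.001, 0], [-0.1, 0.8, -11, 0.011, 0.002, 0], [-0.2, 0.9, -11, 0.012, 0.002, 0], [-0.1, 0.8, -9.3, 0.011, 0.002, 0], [-0.1, 0.7, -6.3, 0.009, 0.002, 0], [-0.1, 0.5, -3, 0.007, 0.001, 0], [-0.1, 0.4, -0.5, 0.005, 0.001, 0]]
```

Run:
```python
from bal import *
im=cv2.imread("pics/last.png");s=observe();rgb=im[:,:,::-1].copy();p,B,yaw,_=pose(s)
g=proj("side",teeth(p+B@OFF,yaw,0.));print(g,see("side",rgb,g))
print([b for b in blobs(rgb,"yellow",60)[0]],[b for b in blobs(rgb,"red",20)[0]])
Y=B[:,1]; print("pointer tip expected",proj("side",p+B@OFF+[0,0,.122]))
cv2.imwrite("pics/c5.png",im)
```

```text
[[336.8793545  232.17192452]
 [436.45094785 422.11291471]] [[338.9 234.3]
 [434.7 423.5]]
[([338.9, 234.3], [321, 205, 31, 54, 901]), ([302.0, 434.3], [224, 397, 160, 76, 2694]), ([434.7, 423.5], [409, 397, 50, 56, 1853])] [([381.2, 307.5], [372, 285, 16, 47, 187]), ([404.9, 289.5], [397, 286, 17, 9, 118]), ([399.3, 309.3], [390, 297, 23, 18, 64]), ([403.5, 301.0], [395, 297, 19, 7, 62]), ([220.5, 417.8], [204, 386, 35, 65, 1275])]
pointer tip expected [384.39942681 288.2206418 ]
```

View pics/c5.png

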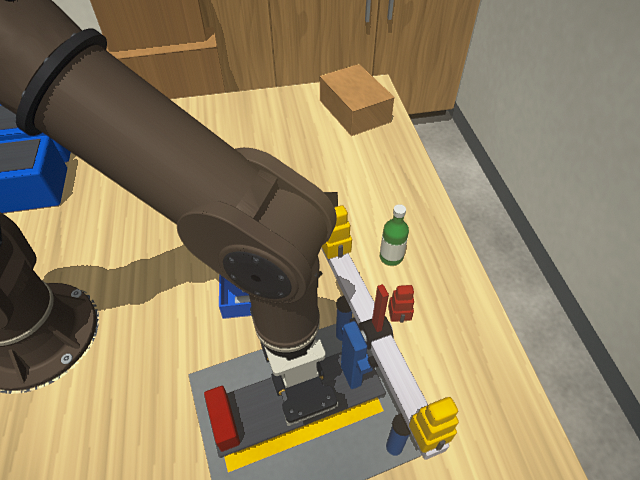

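The arm hides part of the far tooth (338,234), which biases the reading. I'll use the near tooth and the unhidden edges instead, referenced to the earlier level picture.

```bash
cat > near.py <<'E'
from bal import *
import bal
def feats(img,p,yaw,phi0=0.):
    bl=[b for b in blobs(img,"yellow",60)[0] if b[1][4]<2600]
    bl=blobs(img,"yellow",60)[0]
    g=proj("side",teeth(p,yaw,phi0));o=[]
    for k in(0,1):
        b=min(bl,key=lambda b:np.hypot(b[0][0]-g[k][0],b[0][1]-g[k][1]));x,y,w,h,_=b[1]
        o.append((b[0],[x+w,y+h]))
    # far tooth: lower right corner box; near tooth: centroid
    return np.array([o[0][1],o[1][0]],float)
def model(p,yaw,phi):
    t=proj("side",np.array([teeth(p,yaw,phi,.03)[0],teeth(p,yaw,phi)[1]]));return t
def pvt(P,yaw): return P+np.array([.14*np.cos(yaw),.14*np.sin(yaw),.0735])
im=cv2.imread("pics/c4.png")[:,:,::-1].copy();pr=pvt(np.array([.5221,-.2712,.2785]),.171)
REF=feats(im,pr,.171)-model(pr,.171,-.0017)
def lean2(img,s):
    p,B,yaw,_=pose(s);P=p+B@OFF;f=feats(img,P,yaw)-REF
    fun=lambda v,w:np.r_[((model(P+v[1:],yaw,v[0])-f)/np.array(w)[:,None]).ravel(),v[1:]/.0015]
    r=[least_squares(fun,[0,0,0,0],args=(w,)).x for w in([1.,.4],[100,.4])]
    return r[0][0],f,[r[0][0].round(4),r[1][0].round(4)],(r[0][1:]*1000).round(1)
def lean_patch(n,img,s,phi0=0.,off=None):
    a=lean2(img,s);print("   ",a[2],a[3]);return a[0],a[1],a[3]
bal.lean=lean_patch
E
python3 - <<'E'
from near import *
im=cv2.imread("pics/last.png")[:,:,::-1].copy();s=observe();print(REF,lean2(im,s))
E
```

```text
[[18.00856354 21.20748458]
 [-1.44725479  0.2709279 ]] (np.float64(0.022801134667487177), array([[333.99143646, 237.79251542],
       [436.14725479, 423.2290721 ]]), [np.float64(0.0228), np.float64(0.0141)], array([-0.5,  0.7,  1.1]))
```

Run:
```python
from near import *
plan(observe(),np.array([.02,.03,0.]),np.diag([.008**2,.03**2,.04**2]),N=10,move=(0,0,-69),hold=.2,thend=0.)
```

```text
end [ 0.004 -0.027  0.   ] th -0.0 max|phi| 0.023
[[0.1, -1.7, -0.2, -0.023, -0.002, 0], [0.1, -0.7, -3.4, -0.009, -0.002, 0], [0, -0.1, -7.3, -0.001, 0, 0], [-0.1, 0.3, -10.7, 0.004, 0.001, 0], [-0.1, 0.5, -12.6, 0.007, 0.001, 0], [-0.1, 0.5, -12.6, 0.007, 0.001, 0], [-0.1, 0.4, -10.7, 0.006, 0.001, 0], [-0.1, 0.4, -7.3, 0.005, 0.001, 0], [0, 0.2, -3.4, 0.003, 0.001, 0], [0, 0.1, -0.6, 0.001, 0, 0]]
```

>>> step_arm --pt "0.1 -1.7 -0.2 -0.023 -0.002 0" --pt "0.1 -0.7 -3.4 -0.009 -0.002 0" --pt "0 -0.1 -7.3 -0.001 0 0" --pt "-0.1 0.3 -10.7 0.004 0.001 0" --pt "-0.1 0.5 -12.6 0.007 0.001 0" --pt "-0.1 0.5 -12.6 0.007 0.001 0" --pt "-0.1 0.4 -10.7 0.006 0.001 0" --pt "-0.1 0.4 -7.3 0.005 0.001 0" --pt "0 0.2 -3.4 0.003 0.001 0" --pt "0 0.1 -1.5 0.001 0 0" --pt "0 0 -1 0 0 0" --pt "0 0 -1 0 0 0" --pt "0 0 -1 0 0 0"

```text
clock: 27.97
position: [0.5202, -0.2721, 0.0868]
ee_rot: [-0.276, 3.129, 0.0]
force: [-6.3, 3.6, 9.3]
width: 0.259
gripper_force: 60.0
```

Run:
```python
from near import *
s=observe();p,B,yaw,th=pose(s);print(p,yaw,th,np.arcsin(B[2,0]),s["force"],s["ft_torque"]);relp(s)
for n in("side","top"):
    im=cams.get_image(n);cv2.imwrite(f"pics/{n}6.png",im[:,:,::-1])
    if n=="side":print(lean2(im,s))
```

```text
[ 0.52017053 -0.27205738  0.08675828] 0.17612294383813404 0.0001372084082489446 0.0006773300648759552 [-6.34775901  3.63691823  9.29060703] [ 0.26619975  1.34460849 -0.0018362 ]
bay err mm [-0.2  1.1] yaw 0.001 foot z 10
(np.float64(-0.05504680696634185), array([[330.99143646, 264.79251542],
       [426.74725479, 433.5290721 ]]), [np.float64(-0.055), np.float64(-0.0761)], array([-0.5,  1.8,  1.7]))
```

View pics/side6.png

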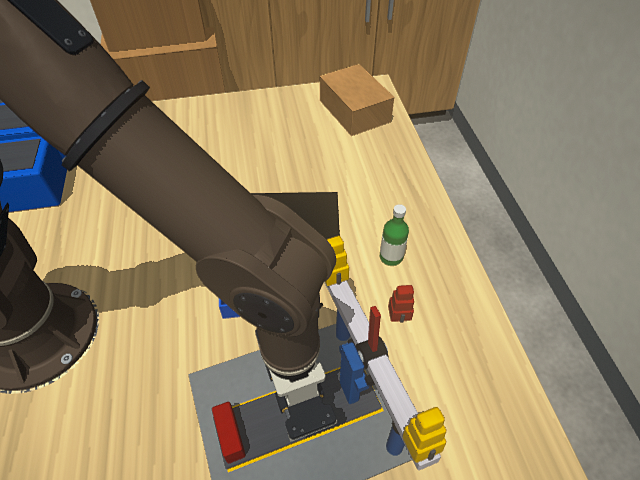

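The foot is down on the yellow mark and the bar is between the posts. Now I'll release and retreat straight up.

>>> step_arm --pt "0 0 0 0 0 0" --pt "0 0 0 0 0 0" --pt "0 0 0 0 0 0" --pt "0 0 0 0 0 0" --pt "0 0 0 0 0 0" --pt "0 0 0 0 0 0" --pt "0 0 0 0 0 0" --pt "0 0 0 0 0 0" --pt "0 0 0 0 0 0" --pt "0 0 0 0 0 0" --pt "0 0 0 0 0 0" --pt "0 0 0 0 0 0" --gripper 1

```text
clock: 29.07
position: [0.5197, -0.272, 0.0861]
ee_rot: [0.276, -3.129, -0.001]
force: [0.2, -0.5, 0.2]
width: 0.995
gripper_force: 0.0
```

>>> step_arm --pt "0 0 4 0 0 0" --pt "0 0 8 0 0 0" --pt "0 0 12 0 0 0" --pt "0 0 12 0 0 0" --pt "0 0 12 0 0 0" --pt "0 0 12 0 0 0" --pt "0 0 12 0 0 0" --pt "0 0 12 0 0 0" --pt "0 0 12 0 0 0" --pt "0 0 12 0 0 0" --pt "0 0 12 0 0 0" --pt "0 0 12 0 0 0" --pt "0 0 8 0 0 0" --pt "0 0 4 0 0 0" --pt "0 0 0 0 0 0"

```text
clock: 30.32
position: [0.52, -0.2722, 0.2313]
ee_rot: [-0.276, 3.128, -0.0]
force: [0.4, 1.3, 0.2]
width: 1.0
gripper_force: 0.0
```

>>> step_arm --pt "-5 3 0 0 0 0" --pt "-15 10 0 0 0 0" --pt "-15 10 0 0 0 0" --pt "-15 10 0 0 0 0" --pt "-15 10 0 0 0 0" --pt "-15 10 0 0 0 0" --pt "-5 3 0 0 0 0" --pt "0 0 0 0 0 0" --pt "0 0 0 0 0 0" --pt "0 0 0 0 0 0" --pt "0 0 0 0 0 0" --pt "0 0 0 0 0 0"

```text
clock: 31.32
position: [0.4352, -0.2163, 0.23]
ee_rot: [0.276, -3.129, -0.001]
force: [-1.3, -0.9, 0.2]
width: 1.002
gripper_force: 0.0
```

Run:
```python
from h import *
s=observe();print(s["clock"],s["position"],s["force"],s["dq"].round(3))
I={n:cams.get_image(n) for n in("side","top")}
for k in I:cv2.imwrite(f"pics/{k}7.png",I[k][:,:,::-1]);print(k,blobs(I[k],"yellow")[0],blobs(I[k],"orange")[0])
cv2.imwrite("pics/c7.png",cv2.resize(np.hstack([I["side"][180:,180:480,::-1],I["top"][100:400,300:600,::-1]]),None,fx=1.3,fy=1.3) if 0 else np.hstack([I["side"][180:,180:540,::-1],I["top"][100:400,250:610,::-1]]))
```

```text
31.3167 [ 0.43515946 -0.21634079  0.22995076] [-1.31121736 -0.89623732  0.15169039] [-0.001 -0.004 -0.     0.004  0.002  0.002  0.001]
side [([333.3, 260.6], [319, 236, 30, 50, 1119]), ([324.4, 373.1], [309, 367, 32, 13, 63]), ([254.9, 398.5], [232, 390, 46, 18, 94]), ([304.5, 440.1], [227, 407, 157, 66, 592]), ([425.3, 433.2], [403, 406, 44, 56, 1684])] [([404.4, 296.6], [396, 293, 18, 8, 104]), ([403.0, 306.6], [393, 302, 21, 9, 139]), ([401.1, 316.0], [391, 312, 22, 9, 109]), ([371.4, 320.5], [370, 314, 6, 16, 38]), ([295.1, 393.6], [278, 378, 34, 32, 755])]
top [([520.8, 207.2], [506, 193, 29, 30, 580]), ([360.3, 233.4], [350, 221, 21, 26, 461]), ([409.0, 277.4], [401, 240, 16, 73, 212]), ([452.2, 277.9], [449, 261, 8, 33, 43]), ([418.3, 327.8], [416, 318, 6, 21, 59]), ([422.7, 351.5], [421, 346, 5, 12, 33]), ([580.8, 467.9], [524, 454, 116, 26, 2339])] [([618.7, 192.5], [615, 185, 8, 16, 26]), ([444.3, 288.4], [438, 277, 14, 25, 254])]
```

View pics/c7.png

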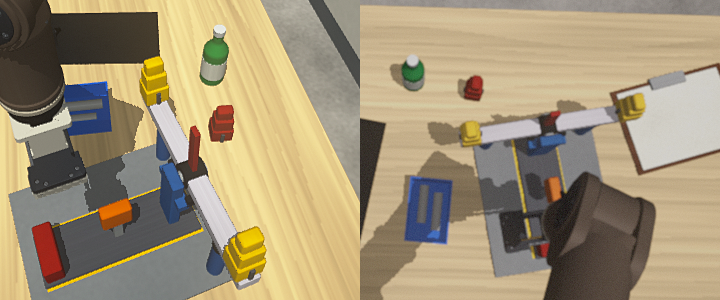

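Run:
```python
from h import *
L,_=tri((333.3,260.6),(360.3,233.4));R,_=tri((425.3,433.2),(520.8,207.2));d=L-R
print("lean",np.arctan2(d[2],np.hypot(*d[:2])),"yaw",np.arctan2(-d[0],d[1]),"handle",tri((295.1,393.6),(444.3,288.4)))
print(job.sign_off())
```

```text
lean -0.0771491315128395 yaw 0.17931080579127992 handle (array([ 0.52028257, -0.27568258,  0.11228224]), np.float64(0.002404861481914373))
the job is handed in; nothing more can be done
None
```

The rack stands released on the bay's yellow mark, about 5 mm off centre, with its bar caught by the rest posts at about 0.08 rad; the job is handed in, with no verdict shown.

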